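# Put two washed lunch boxes back together

### The job

Put the two washed lunch boxes back together. In the middle of the round cork mat stack the round one: the blue base, then the orange tier seated on it, then the red lid on top; in the middle of the square black mat set the green oblong base and close it with the yellow lid. Leave everything upright, fully seated and let go, and do not shift or knock over the tumbler, the sauce bottle or the mug.

Things in the scene. Friction and masses are not known exactly. Their poses are not given: they have to be found in the camera images.
- cork_mat: Round cork mat fixed to the counter, 104 mm across, 6 mm thick: the place of the round lunch box. Origin: centre of its underside, z up.
- black_mat: Square black mat fixed to the counter, 120 x 120 mm, 6 mm thick: the place of the oblong lunch box. Origin: centre of its underside, z up.
- round_base: Blue round open pot, base of the round lunch box: 64 mm outside diameter, 50 mm high, wall 4 mm (inside diameter 56 mm), flat bottom; 70 to 170 g. Stands upright at the start. Origin: centre of its underside, z up.
- round_tier: Orange round open tier, middle of the round lunch box: 42 mm high in all; the lowest 6 mm is a foot 44 mm in diameter, above it the body is 64 mm in diameter, wall 4 mm (inside diameter 56 mm). Starts standing on its foot. Seated, the foot drops loosely (6 mm play all round) into the blue base and the body rests on its rim, so that its origin is 44 mm above the blue base's. Origin: centre of its underside, z up.
- round_lid: Red round lid, 36 mm high in all: foot 44 mm in diameter and 6 mm high, then a disc 64 mm in diameter and 8 mm thick, then (from 14 to 36 mm) a central knob 20 mm in diameter to grip. Starts lying on its foot, knob up. Seated, the foot drops loosely (6 mm play) into the orange tier and the disc rests on its rim, its origin 36 mm above the tier's. Origin: centre of its underside, z up.
- oblong_base: Green oblong open box: 95 mm long (its x axis), 60 mm wide (y), 46 mm high, wall 4 mm (inside 87 x 52 mm), flat bottom. Stands upright, at any yaw; it may stand on the mat at any yaw. Origin: centre of its underside, z up.
- oblong_lid: Yellow oblong lid, 36 mm high in all: foot 70 x 42 mm and 6 mm high, then a plate 95 mm (x) by 60 mm (y) and 8 mm thick, then (from 14 to 36 mm) a central bar grip 44 mm long (x), 16 mm wide (y). Starts lying on its foot, grip up, at any yaw. Seated, the foot drops loosely (play 8 mm each way lengthwise, 5 mm crosswise) into the green box and the plate rests on its rim, its origin 40 mm above the box's; either way round will do. Origin: centre of its underside, z up.
- tumbler: Green glass tumbler, 62 mm across the rim, 90 mm high, standing among the parts; leave it alone. Origin: centre of its underside, z up.
- sauce_bottle: Amber sauce bottle with a black cap, 52 mm in diameter, 140 mm high, standing among the parts; leave it alone. Origin: centre of its underside, z up.
- mug: Dark brown mug, 72 mm across, 75 mm high, with a handle on its +y side reaching about 30 mm out; leave it alone. Origin: centre of its underside, z up.

How it is judged:
At the end, for the whole second after the job is handed in: Bases within 15 mm of their mats' centres; orange tier and red lid seated within 10 mm of centre; yellow lid seated on the green box within 12 mm and 0.25 rad. Seated: within 3 mm of resting height. All five within 0.08 rad of upright, at rest (z of round_base in the frame of cork_mat between 0.003 and 0.009 m and horizontal distance between round_base and cork_mat below 0.015 m and z of round_tier in the frame of round_base between 0.041 and 0.047 m and horizontal distance between round_tier and round_base below 0.01 m and z of round_lid in the frame of round_tier between 0.033 and 0.039 m and horizontal distance between round_lid and round_tier below 0.01 m and z of oblong_base in the frame of black_mat between 0.003 and 0.009 m and horizontal distance between oblong_base and black_mat below 0.015 m and z of oblong_lid in the frame of oblong_base between 0.037 and 0.043 m and horizontal distance between oblong_lid and oblong_base below 0.012 m and angle between the x axis of oblong_lid and the x axis of oblong_base, either way round below 0.25 rad and angle between each of round_base, round_tier, round_lid, oblong_base, oblong_lid's own z axis and vertical below 0.08 rad and linear speed of each of round_base, round_tier, round_lid, oblong_base, oblong_lid below 0.02 m/s and angular speed of each of round_base, round_tier, round_lid, oblong_base, oblong_lid below 0.2 rad/s); the robot touches nothing.
It fails at once if the tumbler is shifted more than 25 mm or tipped more than 0.35 rad (distance of tumbler from where it was at the start of the episode above 0.025 m or angle between tumbler's own z axis and vertical above 0.35 rad).
It fails at once if the sauce bottle is shifted more than 25 mm or tipped more than 0.35 rad (distance of sauce_bottle from where it was at the start of the episode above 0.025 m or angle between sauce_bottle's own z axis and vertical above 0.35 rad).
It fails at once if the mug is shifted more than 25 mm or tipped more than 0.35 rad (distance of mug from where it was at the start of the episode above 0.025 m or angle between mug's own z axis and vertical above 0.35 rad).
It also fails if it takes over 144 s, if anything falls off the work surface, if the arm or the gripper's body presses on something with over 40 N, if the wrist force passes 120 N, or if a joint passes its speed limit or range.

### The arm

A 7-joint arm with a two-finger parallel gripper is mounted at the origin on the work surface. World frame = base frame: x ahead of the robot, y to its left, z up, the work surface at z = 0. Lengths are in m, angles in rad, forces in N, time in s.
With the tool pointing down it reaches from about 0.35 to 0.9 m from the base axis. Payload 8.1 kg.
Tool frame: the origin (TCP) lies between the finger pads; the fingertips stand 19 mm ahead of it and the grasp point (between the pads) is the TCP; y points along the fingers, x is the direction in which the jaws open and shut, and the axes are right-handed (so a half turn about y gives the same grasp; the last joint's range is limited). The gripper opens to 92 mm and grips with 3 to 60 N. Pads are 19 mm wide; open, the fingers measure 130 mm over their backs; the gripper's body (75 mm by 190 mm) begins 47 mm behind the grasp point.
Start: joints at [1.114, 0.434, 0.025, 1.573, -0.012, 1.134, -0.075], TCP at [0.217, -0.586, 0.246] pointing down, gripper open.
Joint ranges: [-2.62, 2.62], [-0.44, 2.09], [-1.27, 1.32], [0.08, 2.57], [-1.32, 4.46], [0.12, 2], [-2.74, 2.74]. Speed limits (rad/s): [2.22, 2.22, 3.01, 3.01, 3.14, 3.14, 3.14].

### API

Orientations are given as a rotation vector (axis times angle).
In Python, from cell import arm gives the robot as it stands.
- The arm moves only by the tool move_arm, never from a script. Its argument "series" is a list of rows, each an object of numbers: "x", "y", "z": the shift along the tool's x, y, z in cm; "rx", "ry", "rz": the turn, a rotation vector about the tool's x, y, z in rad. In form: [{"x": .., "y": .., "z": .., "rx": .., "ry": .., "rz": ..}, ...]. A call has 1 to 12 rows; each row shifts and turns the pose as measured when the row begins, along the tool's axes as they then stand; what a row does not reach is not made up. A row lasts 1/8 s, in which the tool goes at most 62.5 mm and 10.7 degrees, less where a joint would pass 70% of its speed; a pose out of reach is approached as far as the arm can. A call is refused whole if a number of a shift passes 6.25 or a number of a turn 0.188, either way. A call with a gripper value outside its range is refused whole. "jaw" is the finger opening in cm, from 0 to 9.18, set as the call begins (left out, the last holds). The fingers move at their own pace and stop on an object; "newtons" is the grip in N (left out, the last holds). Time passes only in rows, so rows that do not move let the fingers close. It gives the time, the measured TCP pose, the force and the opening at its end, in the units of the state.
- arm.observe(): the state, without advancing time (a new reading comes with each control period).
- arm.get_image(name): name is "scene" or "top"; returns the picture (480x640x3 uint8, blue, green, red); there is no depth.
- arm.camera_params(name): a dict with "K" (3x3 intrinsics, pixels), "k1" (the pictures are not rectified: a ray, as slopes to the right and down, at radius r is drawn at 1 + k1 r^2 times it, then the intrinsics apply), "R" (3x3) and "t" (3): a world point X has camera coordinates R X + t. Camera axes: x right, y down, z forward; pixel columns grow to the right and rows downward; lengths in m; the calibration is good to about 2 mm. A picture is of the moment at which its call begins. camera_params takes no time and is no camera call.
- arm.sign_off(): hands the job in, once; it reports no verdict.
The state is a dict: "clock": time; "joints": joint angles; "dq": joint speeds; "joint_efforts": joint torques, N m; "position": TCP position; "ee_rot": TCP orientation; "force": force on the tool from outside, world axes, zero at the start; "ft_torque": the same for the moment, N m; "width": opening from 0.0 (shut) to 1.0 (fully open).
Only numpy, scipy, OpenCV 4.12 (cv2) and the standard library are available. Lean on these libraries where they do the work, as an engineer would, in place of code of your own. Each camera call takes 0.05 s, during which the arm holds its last target.

## Working session

There is one attempt and no reset: what is moved stays moved. The work goes in short steps, Python scripts to look and compute and a tool call to move; the robot and the scene stay as the last step left them, time stands still between calls to the robot, and variables do not carry over. Pictures are saved under pics/ and viewed, and the job is handed in when it is done.

Besides the shell and the picture viewer there is one more tool, called after ">>>" as a command line: name --argument value ..., lists and objects as JSON in quotes. move_arm: Moves the arm, as the interface text tells. Its arguments: {"type":"object","properties":{"series":{"type":"array","items":{"type":"object","properties":{"x":{"type":"number"},"y":{"type":"number"},"z":{"type":"number"},"rx":{"type":"number"},"ry":{"type":"number"},"rz":{"type":"number"}}}},"jaw":{"type":"number"},"newtons":{"type":"number"}},"required":["series"]}

```bash
ls; mkdir -p pics; python3 - <<'E'
from cell import arm
import cv2
print(arm.observe())
for n in("scene","top"):
    im=arm.get_image(n); cv2.imwrite(f"pics/{n}0.png",im)
    print(n,arm.camera_params(n))
E
```

```text
pics
{'clock': 0.0, 'joints': array([ 1.11439001,  0.43519631,  0.02498553,  1.57412268, -0.0116156 ,
        1.13398882, -0.07512558]), 'dq': array([-0.00045496,  0.00080164, -0.00107145, -0.00091089, -0.00080208,
        0.00057102, -0.00063042]), 'joint_efforts': array([-3.22214055e-04, -6.67855310e+01,  9.84111093e-01, -3.14469302e+01,
       -6.07887260e-02,  4.28579771e-02,  9.12290625e-05]), 'position': array([ 0.2163193 , -0.585846  ,  0.24495177]), 'ee_rot': array([-1.35521521,  0.94584242, -0.94359562]), 'force': array([-0.31340477,  0.74744253,  0.95854812]), 'ft_torque': array([-0.02145838, -0.00582208, -0.023487  ]), 'width': 0.9975961915423109}
scene {'K': array([[574.88525527,   0.        , 312.86858365],
       [  0.        , 574.88525527, 229.25700035],
       [  0.        ,   0.        ,   1.        ]]), 'k1': -0.18775936635985888, 'R': array([[ 0.45106575,  0.89247077,  0.00596802],
       [ 0.70470444, -0.3520471 , -0.61599877],
       [-0.54765988,  0.28206164, -0.7877245 ]]), 't': array([-0.26057884, -0.34279585,  1.48356435])}
top {'K': array([[581.1841973 ,   0.        , 329.33971113],
       [  0.        , 581.1841973 , 235.44049161],
       [  0.        ,   0.        ,   1.        ]]), 'k1': -0.015179290745635825, 'R': array([[ 0.04054585, -0.99915594, -0.00659053],
       [-0.97755623, -0.03830286, -0.20716346],
       [ 0.20673617,  0.01484223, -0.97828414]]), 't': array([-0.00503954,  0.50364555,  1.4076045 ])}
```

View pics/top0.png

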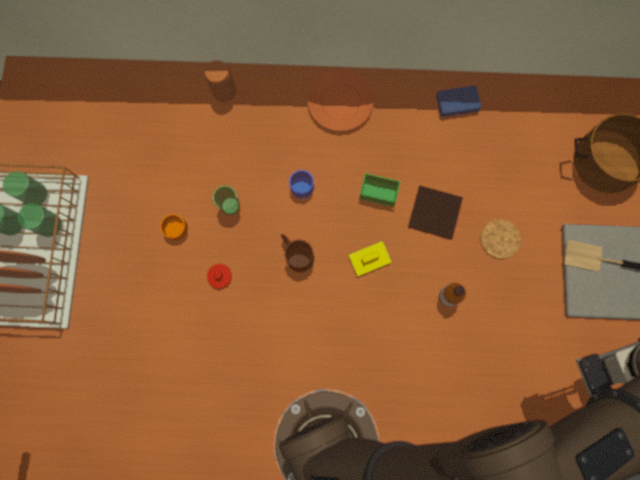

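View pics/scene0.png

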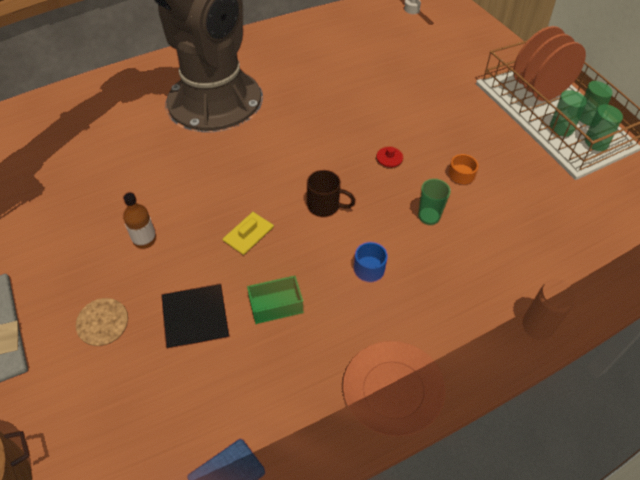

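```bash
python3 - <<'E'
from cell import arm
from scipy.spatial.transform import Rotation as R
print(R.from_rotvec(arm.observe()['ee_rot']).as_matrix().round(3))
E
```

```text
[[ 0.346 -0.001  0.938]
 [-0.938  0.001  0.346]
 [-0.001 -1.    -0.   ]]
```

```bash
cat > h.py <<'E'
import numpy as np, cv2
from cell import arm
from scipy.optimize import minimize
from scipy.spatial.transform import Rotation as Ro
CP={n:arm.camera_params(n) for n in("scene","top")}
def proj(n,X):
    c=CP[n];X=np.atleast_2d(X)@c["R"].T+c["t"];s=X[:,:2]/X[:,2:]
    s=s*(1+c["k1"]*(s**2).sum(1,keepdims=True))
    return s*c["K"][0,0]+c["K"][:2,2]
def unproj(n,uv,z):
    c=CP[n];d=(np.array(uv,float)-c["K"][:2,2])/c["K"][0,0];s=d.copy()
    for _ in range(20): s=d/(1+c["k1"]*(s@s))
    o=-c["R"].T@c["t"];r=c["R"].T@np.array([s[0],s[1],1]);return (o+r*(z-o[2])/r[2])[:2]
a=np.linspace(0,2*np.pi,40,endpoint=False)
def cyl(r,z0,z1): return np.array([[r*np.cos(t),r*np.sin(t),z] for z in(z0,z1) for t in a])
def box(l,w,z0,z1): return np.array([[i*l/2,j*w/2,z] for z in(z0,z1) for i in(1,-1) for j in(1,-1)])
M={'round_base':[cyl(.032,0,.05)],'round_tier':[cyl(.022,0,.006),cyl(.032,.006,.042)],
'round_lid':[cyl(.022,0,.006),cyl(.032,.006,.014),cyl(.01,.014,.036)],
'oblong_base':[box(.095,.06,0,.046)],'oblong_lid':[box(.07,.042,0,.006),box(.095,.06,.006,.014),box(.044,.016,.014,.036)],
'cork_mat':[cyl(.052,0,.006)],'black_mat':[box(.12,.12,0,.006)]}
S=4
def render(n,name,p,z=0,roi=None):
    x,y,th=p;c,s=np.cos(th),np.sin(th);T=np.array([[c,-s,0],[s,c,0],[0,0,1]])
    x0,y0,x1,y1=roi;m=np.zeros(((y1-y0)*S,(x1-x0)*S),np.uint8)
    for q in M[name]:
        u=proj(n,q@T.T+[x,y,z]);u=((u-[x0,y0]+.5)*S-.5)
        cv2.fillPoly(m,[np.round(cv2.convexHull(u.astype(np.float32))*16).astype(np.int32)],255,shift=4)
    return cv2.resize(m,None,fx=1/S,fy=1/S,interpolation=cv2.INTER_AREA)/255.
def cmask(name,im):
    b,g,r=[im[...,i].astype(int) for i in range(3)]
    h,s,v=[q.astype(int) for q in cv2.split(cv2.cvtColor(im,cv2.COLOR_BGR2HSV))]
    if name=='round_base': m=(h>105)&(h<130)&(s>150)&(v>50)
    if name=='round_tier': m=(h>=11)&(h<=22)&(s>215)
    if name=='round_lid': m=((h<5)|(h>174))&(s>200)&(v>60)
    if name=='oblong_base': m=(h>50)&(h<75)&(s>150)
    if name=='oblong_lid': m=(h>24)&(h<35)&(s>180)
    if name=='black_mat': m=(v<45)
    if name=='cork_mat': m=(s<170)&(h<25)&(v>60)
    return m.astype(float)
def fit(name,p0,z=0,imgs=None,cams=("scene","top"),rad=45):
    out={}
    D=[]
    for n in cams:
        im=imgs[n];u=proj(n,[p0[0],p0[1],z+.02])[0].astype(int)
        roi=(max(u[0]-rad,0),max(u[1]-rad,0),min(u[0]+rad,640),min(u[1]+rad,480))
        D.append((n,roi,cmask(name,im)[roi[1]:roi[3],roi[0]:roi[2]]))
    sym=name.startswith('round') or name=='cork_mat'
    def cost(q):
        p=(q[0]/100,q[1]/100,0 if sym else q[2])
        return sum(1-np.minimum(R:=render(n,name,p,z,roi),m).sum()/(np.maximum(R,m).sum()+1e-9) for n,roi,m in D)
    best=None
    for th in ([0] if sym else np.arange(0,np.pi,np.pi/8)):
        q0=np.array([p0[0]*100,p0[1]*100]+([] if sym else [th]))
        sim=np.vstack([q0]+[q0+d for d in (np.diag([1.5,1.5] if sym else [1.5,1.5,.3]))])
        r=minimize(cost,q0,method='Nelder-Mead',options=dict(initial_simplex=sim,xatol=.005,fatol=1e-4))
        if best is None or r.fun<best.fun: best=r
    q=best.x
    return np.array([q[0]/100,q[1]/100]+([] if sym else [q[2]])),best.fun
E
python3 - <<'E'
from h import *
imgs={n:cv2.imread(f"pics/{n}0.png") for n in CP}
px=dict(round_base=(302,184),round_tier=(175,228),round_lid=(220,277),oblong_base=(380,190),oblong_lid=(370,258),cork_mat=(501,238),black_mat=(436,212))
for k,uv in px.items():
    p0=unproj("top",uv,.02)
    for cams in (("scene","top"),("top",),("scene",)):
        p,f=fit(k,p0,imgs=imgs,cams=cams); print(k,cams,p.round(4),round(f,3))
for n in CP:
    cv2.imwrite(f"pics/c_{n}.png",cv2.resize(imgs[n][150:320,140:540] if n=="top" else imgs[n][130:360,60:480],None,fx=1.9,fy=1.9,interpolation=cv2.INTER_CUBIC))
print('tumbler',unproj("top",(230,206),0),unproj("scene",(430,215),0))
print('bottle cap',unproj("top",(459,291),.14),unproj("scene",(130,198),.14))
print('mug',unproj("top",(299,249),.075),unproj("scene",(323,181),.075))
E
```

```text
round_base ('scene', 'top') [0.6371 0.1005] 1.363
round_base ('top',) [0.6452 0.0927] 1.0
round_base ('scene',) [0.6371 0.1005] 0.363
round_tier ('scene', 'top') [0.5163 0.4179] 0.68
round_tier ('top',) [0.5156 0.4179] 0.171
round_tier ('scene',) [0.5163 0.4163] 0.511
round_lid ('scene', 'top') [0.398  0.2926] 0.576
round_lid ('top',) [0.3971 0.2943] 0.418
round_lid ('scene',) [0.3966 0.2916] 0.158
oblong_base ('scene', 'top') [ 0.7071 -0.1897 -0.4985] 1.979
oblong_base ('top',) [ 0.6608 -0.1246 -0.1941] 0.999
oblong_base ('scene',) [ 0.7138 -0.1863  2.7298] 0.978
oblong_lid ('scene', 'top') [ 0.4566 -0.0895  1.9997] 0.676
oblong_lid ('top',) [ 0.4563 -0.0896  2.0092] 0.047
oblong_lid ('scene',) [ 0.454  -0.0894  2.0092] 0.626
cork_mat ('scene', 'top') [ 0.5234 -0.4284] 1.212
cork_mat ('top',) [ 0.5237 -0.4283] 0.46
cork_mat ('scene',) [ 0.5623 -0.4078] 0.74
black_mat ('scene', 'top') [ 0.5885 -0.2595 -0.2042] 1.121
black_mat ('top',) [ 0.5832 -0.2581  0.    ] 1.0
black_mat ('scene',) [ 0.5885 -0.2595 -0.2042] 0.121
tumbler [0.58364933 0.28092232] [0.58377578 0.28316526]
bottle cap [ 0.3655978  -0.29102798] [ 0.37666878 -0.29377972]
mug [0.46171361 0.08796713] [0.45203833 0.08676387]
```

```bash
python3 - <<'E'
from h import *
im=cv2.imread("pics/top0.png")
cv2.imwrite("pics/t1.png",cv2.resize(im[160:310,150:350],None,fx=4,fy=4,interpolation=cv2.INTER_CUBIC))
cv2.imwrite("pics/t2.png",cv2.resize(im[160:310,340:540],None,fx=4,fy=4,interpolation=cv2.INTER_CUBIC))
E
```

```text
(no output)
```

View pics/t1.png

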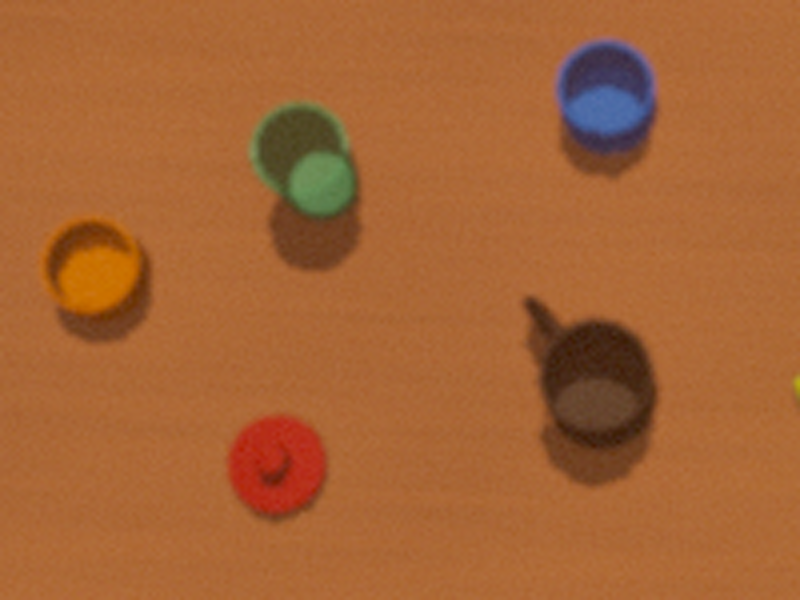

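View pics/t2.png

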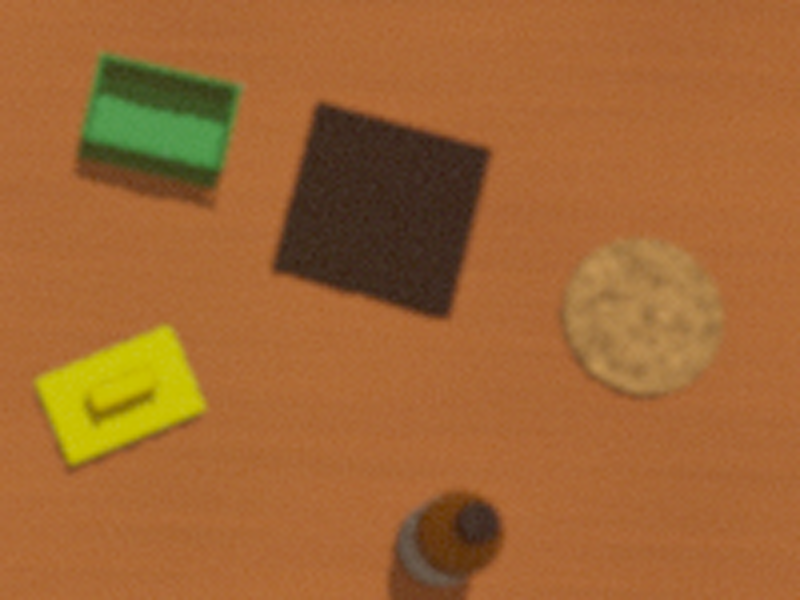

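Top crops show: orange tier rim centre ≈(173,226), red lid ≈(219.5,276.5), tumbler ≈(227,200), blue ≈(302,183.5), mug ≈(299,254), green box corners ≈(365.5,174),(400.5,182),(394,206.5),(360,200), mat corners (419.5,185.5),(462.5,197.5),(452.5,239.5),(408.5,227.5), cork centre (500.5,239).

```bash
python3 - <<'E'
from h import *
imgs={n:cv2.imread(f"pics/{n}0.png") for n in CP}
for n,pts in dict(top=dict(bl=(302,188),blrim=(302,171),blw=(302,196),or_=(173,230),orw=(173,218),red=(219,284),knob=(219,276),gr=(378,192),grw=(378,180),grf=(376,202),ye=(355,264),mat=(436,212),cork=(500,240),wood=(330,230)),
 scene=dict(bl=(370,255),blw=(370,270),or_=(463,167),orw=(463,178),red=(380,157),gr=(275,295),grf=(275,312),grs=(255,305),ye=(245,240),mat=(195,315),cork=(100,320),wood=(200,270))).items():
    h=cv2.cvtColor(cv2.GaussianBlur(imgs[n],(3,3),0),cv2.COLOR_BGR2HSV)
    print(n,{k:h[v[1],v[0]].tolist() for k,v in pts.items()})
im=imgs["scene"]
cv2.imwrite("pics/s1.png",cv2.resize(im[140:290,300:500],None,fx=4,fy=4,interpolation=cv2.INTER_CUBIC))
cv2.imwrite("pics/s2.png",cv2.resize(im[190:355,70:310],None,fx=3.3,fy=3.3,interpolation=cv2.INTER_CUBIC))
E
```

```text
top {'bl': [110, 137, 167], 'blrim': [127, 80, 109], 'blw': [141, 67, 72], 'or_': [17, 250, 201], 'orw': [13, 234, 122], 'red': [4, 220, 181], 'knob': [4, 215, 164], 'gr': [58, 125, 153], 'grw': [36, 140, 69], 'grf': [25, 154, 76], 'ye': [29, 250, 200], 'mat': [12, 132, 62], 'cork': [17, 147, 168], 'wood': [13, 174, 173]}
scene {'bl': [108, 190, 110], 'blw': [111, 153, 105], 'or_': [13, 212, 200], 'orw': [12, 219, 142], 'red': [1, 215, 170], 'gr': [54, 129, 128], 'grf': [55, 129, 89], 'grs': [62, 138, 129], 'ye': [25, 193, 202], 'mat': [18, 40, 32], 'cork': [15, 136, 146], 'wood': [11, 163, 169]}
```

View pics/s1.png

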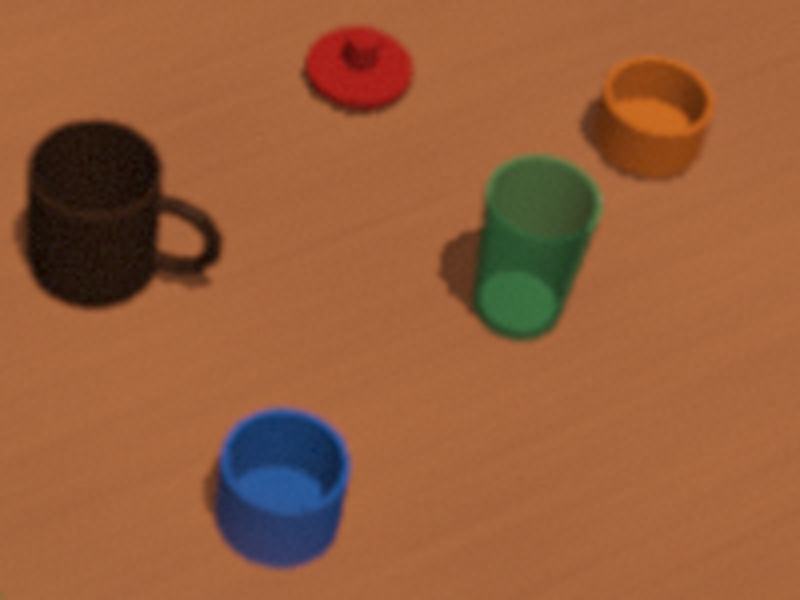

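View pics/s2.png

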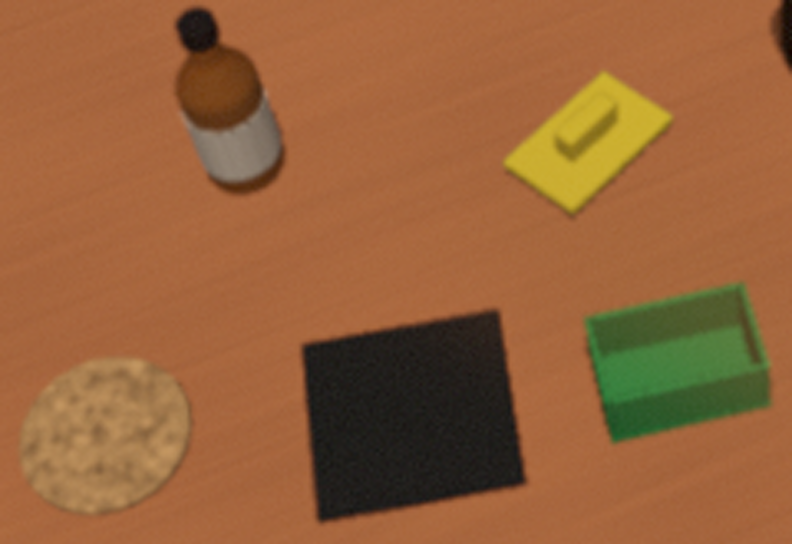

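```bash
cat >> h.py <<'E'
def cmask(name,im):
    h,s,v=[q.astype(int) for q in cv2.split(cv2.cvtColor(cv2.GaussianBlur(im,(3,3),0),cv2.COLOR_BGR2HSV))]
    w=np.median(s)
    if name=='round_base': m=(h>60)&(h<172)
    if name=='round_tier': m=(s>w+28)&(h>8)
    if name=='round_lid': m=((h<8)|(h>172))&(s>w+20)
    if name=='oblong_base': m=(h>21)&(h<90)
    if name=='oblong_lid': m=(h>19)&(h<45)&(s>w)
    if name=='black_mat': m=(v<95)
    if name=='cork_mat': m=cv2.medianBlur(cv2.GaussianBlur(((s<w-11)&(v>60)).astype(np.uint8)*255,(7,7),0),7)>128
    m=np.ascontiguousarray(m).astype(np.uint8)
    m=cv2.morphologyEx(m,cv2.MORPH_CLOSE,np.ones((5,5)))
    k,l,st,_=cv2.connectedComponentsWithStats(m)
    return np.isin(l,1+np.flatnonzero(st[1:,4]>60)).astype(float)
E
python3 - <<'E'
from h import *
imgs={n:cv2.imread(f"pics/{n}0.png") for n in CP}
px=dict(round_base=(302,184),round_tier=(173,226),round_lid=(220,277),oblong_base=(380,190),oblong_lid=(370,258),cork_mat=(501,238),black_mat=(436,212))
vis={n:imgs[n].copy() for n in CP}
for k,uv in px.items():
    p0=unproj("top",uv,.02)
    for cams in (("scene","top"),("top",),("scene",)):
        p,f=fit(k,p0,imgs=imgs,cams=cams,rad=30); print(k,cams,p.round(4),round(f,3))
print('tumbler rim',unproj("top",(225,197.2),.09),unproj("scene",(435.5,192.5),.09))
print('mug rim',unproj("top",(299.3,250),.075),unproj("scene",(323.7,182),.075))
print('bottle cap',unproj("top",(459.5,290),.14),unproj("scene",(130,197),.14))
E
```

```text
round_base ('scene', 'top') [0.6443 0.0935] 0.13
round_base ('top',) [0.645  0.0942] 0.077
round_base ('scene',) [0.6445 0.0928] 0.047
round_tier ('scene', 'top') [0.5164 0.4169] 0.139
round_tier ('top',) [0.5164 0.4182] 0.057
round_tier ('scene',) [0.5179 0.4152] 0.056
round_lid ('scene', 'top') [0.3972 0.2919] 0.173
round_lid ('top',) [0.3964 0.2937] 0.092
round_lid ('scene',) [0.3984 0.2913] 0.053
oblong_base ('scene', 'top') [ 0.638  -0.1104  1.3811] 0.098
oblong_base ('top',) [ 0.6373 -0.1094  1.3789] 0.044
oblong_base ('scene',) [ 0.6386 -0.1115  1.3554] 0.031
oblong_lid ('scene', 'top') [ 0.4577 -0.0911  1.9933] 0.13
oblong_lid ('top',) [ 0.4565 -0.0898  2.004 ] 0.061
oblong_lid ('scene',) [ 0.4584 -0.0916  2.0121] 0.053
cork_mat ('scene', 'top') [ 0.5243 -0.4295] 0.098
cork_mat ('top',) [ 0.5232 -0.428 ] 0.041
cork_mat ('scene',) [ 0.5254 -0.4303] 0.031
black_mat ('scene', 'top') [ 0.5906 -0.2599 -0.2406] 0.133
black_mat ('top',) [ 0.5876 -0.2588 -0.2696] 0.097
black_mat ('scene',) [ 0.5931 -0.2604 -0.2483] 0.011
tumbler rim [0.58251225 0.27762382] [0.59430806 0.27185065]
mug rim [0.45924212 0.08710045] [0.45521641 0.08676103]
bottle cap [ 0.36796213 -0.29219455] [ 0.37414809 -0.29309418]
```

```bash
cat >> h.py <<'E'
def Rd(yaw):
    c,s=np.cos(yaw),np.sin(yaw)
    X=np.array([c,s,0]);Y=np.array([0,0,-1.]);return np.column_stack([X,Y,np.cross(X,Y)])
def wrap(d): return (d+np.pi)%(2*np.pi)-np.pi
def plan(x,y,z,yaw,step=.055,n=None,half=True):
    """rows to target; yaw=jaw direction mod pi (nearest) """
    o=arm.observe();p=o['position'];Rc=Ro.from_rotvec(o['ee_rot']);M0=Rc.as_matrix()
    cur=np.arctan2(M0[1,0],M0[0,0])
    if yaw is None: yaw=cur
    elif half: yaw=cur+(yaw-cur+np.pi/2)%np.pi-np.pi/2
    else: yaw=cur+wrap(yaw-cur)
    rel=(Rc.inv()*Ro.from_matrix(Rd(yaw))).as_rotvec();d=np.array([x,y,z])-p
    k=n or max(1,int(np.ceil(max(np.linalg.norm(d)/step,np.linalg.norm(rel)/.17))))
    print('at',p.round(4),'yaw',round(cur,3),'d',d.round(4),'rot',rel.round(3),'F',o['force'].round(1),'w',round(o['width']*9.18,2),'t',round(o['clock'],2))
    R0=Rc
    for i in range(k):
        t=R0.inv().apply(d/k)*100
        print('  {"x":%.2f,"y":%.2f,"z":%.2f,"rx":%.3f,"ry":%.3f,"rz":%.3f},'%(*t,*(rel/k)))
        R0=R0*Ro.from_rotvec(rel/k)
E
python3 -c "
from h import *
plan(.638,-.1103,.22,-.19)"
```

```text
at [ 0.2163 -0.5859  0.245 ] yaw -1.217 d [ 0.4217  0.4756 -0.025 ] rot [-1.000e-03 -1.027e+00 -1.000e-03] F [-0.2  1.3  0.1] w 9.18 t 0.1
  {"x":-2.50,"y":0.21,"z":4.67,"rx":-0.000,"ry":-0.086,"rz":-0.000},
  {"x":-2.09,"y":0.21,"z":4.87,"rx":-0.000,"ry":-0.086,"rz":-0.000},
  {"x":-1.67,"y":0.21,"z":5.03,"rx":-0.000,"ry":-0.086,"rz":-0.000},
  {"x":-1.23,"y":0.21,"z":5.15,"rx":-0.000,"ry":-0.086,"rz":-0.000},
  {"x":-0.79,"y":0.21,"z":5.24,"rx":-0.000,"ry":-0.086,"rz":-0.000},
  {"x":-0.34,"y":0.21,"z":5.29,"rx":-0.000,"ry":-0.086,"rz":-0.000},
  {"x":0.12,"y":0.21,"z":5.30,"rx":-0.000,"ry":-0.086,"rz":-0.000},
  {"x":0.57,"y":0.21,"z":5.27,"rx":-0.000,"ry":-0.086,"rz":-0.000},
  {"x":1.02,"y":0.21,"z":5.20,"rx":-0.000,"ry":-0.086,"rz":-0.000},
  {"x":1.46,"y":0.21,"z":5.09,"rx":-0.000,"ry":-0.086,"rz":-0.000},
  {"x":1.89,"y":0.21,"z":4.95,"rx":-0.000,"ry":-0.086,"rz":-0.000},
  {"x":2.30,"y":0.21,"z":4.77,"rx":-0.000,"ry":-0.086,"rz":-0.000},
```

>>> move_arm --series '[{"x": -2.5, "y": 0.2, "z": 4.7, "ry": -0.086}, {"x": -2.1, "y": 0.2, "z": 4.9, "ry": -0.086}, {"x": -1.7, "y": 0.2, "z": 5.0, "ry": -0.086}, {"x": -1.2, "y": 0.2, "z": 5.1, "ry": -0.086}, {"x": -0.8, "y": 0.2, "z": 5.2, "ry": -0.086}, {"x": -0.3, "y": 0.2, "z": 5.3, "ry": -0.086}, {"x": 0.1, "y": 0.2, "z": 5.3, "ry": -0.086}, {"x": 0.6, "y": 0.2, "z": 5.3, "ry": -0.086}, {"x": 1.0, "y": 0.2, "z": 5.2, "ry": -0.086}, {"x": 1.5, "y": 0.2, "z": 5.1, "ry": -0.086}, {"x": 1.9, "y": 0.2, "z": 5.0, "ry": -0.086}, {"x": 2.3, "y": 0.2, "z": 4.8, "ry": -0.086}]' --jaw 9.18 --newtons 30

```text
invalid input
```

```bash
python3 -c "
from h import *
plan(.638,-.1103,.13,-.19)
plan(.638,-.1103,.03,-.19)"
```

```text
at [ 0.2163 -0.5859  0.245 ] yaw -1.217 d [ 0.4217  0.4756 -0.115 ] rot [-1.000e-03 -1.027e+00 -1.000e-03] F [-0.2  1.3  0.1] w 9.18 t 0.1
  {"x":-2.50,"y":0.96,"z":4.67,"rx":-0.000,"ry":-0.086,"rz":-0.000},
  {"x":-2.09,"y":0.96,"z":4.87,"rx":-0.000,"ry":-0.086,"rz":-0.000},
  {"x":-1.67,"y":0.96,"z":5.03,"rx":-0.000,"ry":-0.086,"rz":-0.000},
  {"x":-1.23,"y":0.96,"z":5.15,"rx":-0.000,"ry":-0.086,"rz":-0.000},
  {"x":-0.79,"y":0.96,"z":5.24,"rx":-0.000,"ry":-0.086,"rz":-0.000},
  {"x":-0.34,"y":0.96,"z":5.29,"rx":-0.000,"ry":-0.086,"rz":-0.000},
  {"x":0.12,"y":0.96,"z":5.30,"rx":-0.000,"ry":-0.086,"rz":-0.000},
  {"x":0.57,"y":0.96,"z":5.27,"rx":-0.000,"ry":-0.086,"rz":-0.000},
  {"x":1.02,"y":0.96,"z":5.20,"rx":-0.000,"ry":-0.086,"rz":-0.000},
  {"x":1.46,"y":0.96,"z":5.09,"rx":-0.000,"ry":-0.086,"rz":-0.000},
  {"x":1.89,"y":0.96,"z":4.95,"rx":-0.000,"ry":-0.086,"rz":-0.000},
  {"x":2.30,"y":0.96,"z":4.77,"rx":-0.000,"ry":-0.086,"rz":-0.000},
at [ 0.2163 -0.5859  0.245 ] yaw -1.217 d [ 0.4217  0.4756 -0.215 ] rot [-1.000e-03 -1.027e+00 -1.000e-03] F [-0.2  1.3  0.1] w 9.18 t 0.1

[... 190 characters left out ...]
79,"rz":-0.000},
  {"x":-1.23,"y":1.66,"z":4.73,"rx":-0.000,"ry":-0.079,"rz":-0.000},
  {"x":-0.85,"y":1.66,"z":4.81,"rx":-0.000,"ry":-0.079,"rz":-0.000},
  {"x":-0.47,"y":1.65,"z":4.87,"rx":-0.000,"ry":-0.079,"rz":-0.000},
  {"x":-0.09,"y":1.65,"z":4.89,"rx":-0.000,"ry":-0.079,"rz":-0.000},
  {"x":0.30,"y":1.65,"z":4.88,"rx":-0.000,"ry":-0.079,"rz":-0.000},
  {"x":0.68,"y":1.65,"z":4.84,"rx":-0.000,"ry":-0.079,"rz":-0.000},
  {"x":1.06,"y":1.65,"z":4.77,"rx":-0.000,"ry":-0.079,"rz":-0.000},
  {"x":1.44,"y":1.65,"z":4.67,"rx":-0.000,"ry":-0.079,"rz":-0.000},
  {"x":1.80,"y":1.65,"z":4.55,"rx":-0.000,"ry":-0.079,"rz":-0.000},
  {"x":2.15,"y":1.65,"z":4.39,"rx":-0.000,"ry":-0.079,"rz":-0.000},
```

>>> move_arm --series '[{"x": -2.5, "y": 0.2, "z": 4.7, "rx": 0, "ry": -0.086, "rz": 0}, {"x": -2.1, "y": 0.2, "z": 4.9, "rx": 0, "ry": -0.086, "rz": 0}, {"x": -1.7, "y": 0.2, "z": 5.0, "rx": 0, "ry": -0.086, "rz": 0}, {"x": -1.2, "y": 0.2, "z": 5.1, "rx": 0, "ry": -0.086, "rz": 0}, {"x": -0.8, "y": 0.2, "z": 5.2, "rx": 0, "ry": -0.086, "rz": 0}, {"x": -0.3, "y": 0.2, "z": 5.3, "rx": 0, "ry": -0.086, "rz": 0}, {"x": 0.1, "y": 0.2, "z": 5.3, "rx": 0, "ry": -0.086, "rz": 0}, {"x": 0.6, "y": 0.2, "z": 5.3, "rx": 0, "ry": -0.086, "rz": 0}, {"x": 1.0, "y": 0.2, "z": 5.2, "rx": 0, "ry": -0.086, "rz": 0}, {"x": 1.5, "y": 0.2, "z": 5.1, "rx": 0, "ry": -0.086, "rz": 0}, {"x": 1.9, "y": 0.2, "z": 5.0, "rx": 0, "ry": -0.086, "rz": 0}, {"x": 2.3, "y": 0.2, "z": 4.8, "rx": 0, "ry": -0.086, "rz": 0}]' --jaw 9.18 --newtons 30

```text
clock: 1.6
position: [0.6394, -0.0938, 0.2154]
ee_rot: [-1.566, 0.134, -0.122]
force: [0.4, -0.3, 0.1]
width: 1.003
```

```bash
python3 -c "
from h import *
plan(.638,-.1103,.13,-.19)"
```

```text
at [ 0.6394 -0.0938  0.2154] yaw -0.163 d [-0.0014 -0.0165 -0.0854] rot [-0.     0.027 -0.008] F [ 0.4 -0.3  0.1] w 9.21 t 1.6
  {"x":0.10,"y":4.27,"z":-0.83,"rx":-0.000,"ry":0.013,"rz":-0.004},
  {"x":0.09,"y":4.27,"z":-0.83,"rx":-0.000,"ry":0.013,"rz":-0.004},
```

>>> move_arm --series '[{"x": 0.1, "y": 4.3, "z": -0.8, "rx": 0, "ry": 0.013, "rz": -0.004}, {"x": 0.1, "y": 4.3, "z": -0.8, "rx": 0, "ry": 0.013, "rz": -0.004}, {"x": 0, "y": 0, "z": 0, "rx": 0, "ry": 0, "rz": 0}]'

```text
clock: 1.98
position: [0.6407, -0.1027, 0.1263]
ee_rot: [-1.562, 0.141, -0.141]
force: [-0.2, 0.1, 0.2]
width: 0.996
```

```bash
python3 -c "
from h import *
plan(.638,-.1103,.03,-.19)"
```

```text
at [ 0.6407 -0.1027  0.1263] yaw -0.18 d [-0.0027 -0.0076 -0.0963] rot [-0.004  0.01  -0.   ] F [-0.2  0.1  0.2] w 9.14 t 1.98
  {"x":-0.07,"y":4.81,"z":-0.42,"rx":-0.002,"ry":0.005,"rz":-0.000},
  {"x":-0.06,"y":4.81,"z":-0.41,"rx":-0.002,"ry":0.005,"rz":-0.000},
```

>>> move_arm --series '[{"x": -0.2, "y": 2.5, "z": -0.8, "rx": 0, "ry": 0.01, "rz": 0}, {"x": 0, "y": 2.5, "z": -0.1, "rx": 0, "ry": 0, "rz": 0}, {"x": 0, "y": 2.3, "z": 0, "rx": 0, "ry": 0, "rz": 0}, {"x": 0, "y": 2.3, "z": 0, "rx": 0, "ry": 0, "rz": 0}, {"x": 0, "y": 0, "z": 0, "rx": 0, "ry": 0, "rz": 0}]'

```text
clock: 2.6
position: [0.6423, -0.1112, 0.0371]
ee_rot: [-1.562, 0.142, -0.157]
force: [-0.8, 0.4, -0.2]
width: 1.001
```

```bash
python3 -c "
from h import *
plan(.638,-.1103,.03,-.19)
cv2.imwrite('pics/a.png',arm.get_image('scene')[180:380,160:400].repeat(3,0).repeat(3,1))"
```

```text
at [ 0.6423 -0.1112  0.0371] yaw -0.19 d [-0.0043  0.0009 -0.0071] rot [-0.005 -0.     0.009] F [-0.8  0.4 -0.2] w 9.19 t 2.6
  {"x":-0.44,"y":0.71,"z":0.01,"rx":-0.005,"ry":-0.000,"rz":0.009},
```

View pics/a.png

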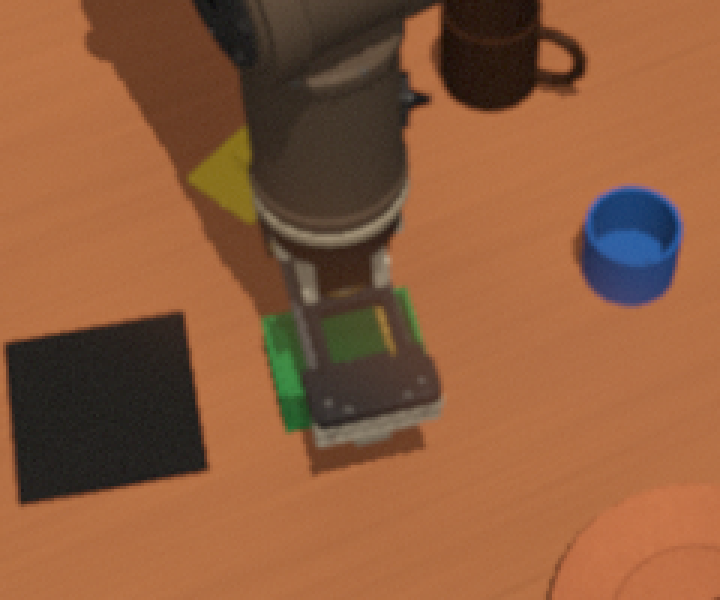

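The gripper straddles the green box (box edges at crop ≈(265,320)–(425,400)). Lower a touch and close.

>>> move_arm --series '[{"x": -0.4, "y": 0.9, "z": 0, "rx": -0.005, "ry": 0, "rz": 0.008}, {"x": 0, "y": 0, "z": 0, "rx": 0, "ry": 0, "rz": 0}]'

```text
clock: 2.9
position: [0.641, -0.1104, 0.0318]
ee_rot: [-1.566, 0.145, -0.155]
force: [-0.3, 0.3, 0.7]
width: 1.003
```

>>> move_arm --series '[{"x": 0, "y": 0, "z": 0, "rx": 0, "ry": 0, "rz": 0}, {"x": 0, "y": 0, "z": 0, "rx": 0, "ry": 0, "rz": 0}, {"x": 0, "y": 0, "z": 0, "rx": 0, "ry": 0, "rz": 0}, {"x": 0, "y": 0, "z": 0, "rx": 0, "ry": 0, "rz": 0}, {"x": 0, "y": 0, "z": 0, "rx": 0, "ry": 0, "rz": 0}, {"x": 0, "y": 0, "z": 0, "rx": 0, "ry": 0, "rz": 0}]' --jaw 4 --newtons 25

```text
clock: 3.65
position: [0.6416, -0.1105, 0.0331]
ee_rot: [-1.566, 0.144, -0.156]
force: [-0.4, 0.3, 0.2]
width: 0.651
```

```bash
python3 -c "
from h import *
plan(.638,-.1103,.13,-.19)"
```

```text
at [ 0.6416 -0.1105  0.0331] yaw -0.191 d [-0.0036  0.0002  0.0969] rot [-0.    -0.001  0.008] F [-0.4  0.3  0.2] w 5.97 t 3.65
  {"x":-0.14,"y":-4.84,"z":-0.02,"rx":-0.000,"ry":-0.000,"rz":0.004},
  {"x":-0.16,"y":-4.84,"z":-0.02,"rx":-0.000,"ry":-0.000,"rz":0.004},
```

>>> move_arm --series '[{"x": 0, "y": -3.5, "z": 0, "rx": 0, "ry": 0, "rz": 0}, {"x": 0, "y": -5.0, "z": 0, "rx": 0, "ry": 0, "rz": 0}, {"x": 0, "y": 0, "z": 0, "rx": 0, "ry": 0, "rz": 0}]'

```text
clock: 4.03
position: [0.6404, -0.1103, 0.1193]
ee_rot: [-1.566, 0.145, -0.154]
force: [0.0, 0.6, -1.7]
width: 0.655
```

```bash
python3 -c "
from h import *
plan(.5906,-.2599,.1,-.19)"
```

```text
at [ 0.6404 -0.1103  0.1193] yaw -0.19 d [-0.0498 -0.1496 -0.0193] rot [-0.    -0.     0.006] F [ 0.   0.6 -1.7] w 6.01 t 4.03
  {"x":-0.69,"y":0.64,"z":-5.21,"rx":-0.000,"ry":-0.000,"rz":0.002},
  {"x":-0.69,"y":0.64,"z":-5.21,"rx":-0.000,"ry":-0.000,"rz":0.002},
  {"x":-0.69,"y":0.64,"z":-5.21,"rx":-0.000,"ry":-0.000,"rz":0.002},
```

>>> move_arm --series '[{"x": -0.7, "y": 0.4, "z": -5.2, "rx": 0, "ry": 0, "rz": 0.002}, {"x": -0.7, "y": 0.6, "z": -5.2, "rx": 0, "ry": 0, "rz": 0.002}, {"x": -0.7, "y": 0.6, "z": -5.2, "rx": 0, "ry": 0, "rz": 0.002}, {"x": 0, "y": 0, "z": 0, "rx": 0, "ry": 0, "rz": 0}]'

```text
clock: 4.53
position: [0.5879, -0.2627, 0.0996]
ee_rot: [-1.565, 0.15, -0.145]
force: [-0.1, 0.5, -1.0]
width: 0.654
```

```bash
python3 -c "
from h import *
plan(.5906,-.2599,.05,-.19)"
```

```text
at [ 0.5879 -0.2627  0.0996] yaw -0.188 d [ 0.0027  0.0028 -0.0496] rot [-0.     0.002 -0.003] F [-0.1  0.5 -1. ] w 6.0 t 4.53
  {"x":0.23,"y":4.96,"z":0.33,"rx":-0.000,"ry":0.002,"rz":-0.003},
```

>>> move_arm --series '[{"x": 0.2, "y": 2.8, "z": 0.3, "rx": 0, "ry": 0, "rz": -0.003}, {"x": 0, "y": 2.0, "z": 0, "rx": 0, "ry": 0, "rz": 0}, {"x": 0, "y": 0.3, "z": 0, "rx": 0, "ry": 0, "rz": 0}, {"x": 0, "y": 0, "z": 0, "rx": 0, "ry": 0, "rz": 0}]'

```text
clock: 5.03
position: [0.5897, -0.2583, 0.0454]
ee_rot: [-1.563, 0.149, -0.146]
force: [0.2, 0.2, -1.4]
width: 0.655
```

```bash
python3 -c "
from h import *
plan(.5906,-.2599,.038,-.19)"
```

```text
at [ 0.5897 -0.2583  0.0454] yaw -0.188 d [ 0.0009 -0.0016 -0.0074] rot [-0.002  0.002 -0.002] F [ 0.2  0.2 -1.4] w 6.01 t 5.03
  {"x":0.12,"y":0.74,"z":-0.14,"rx":-0.002,"ry":0.002,"rz":-0.002},
```

>>> move_arm --series '[{"x": 0.1, "y": 0.4, "z": -0.1, "rx": 0, "ry": 0, "rz": 0}, {"x": 0, "y": 0.2, "z": 0, "rx": 0, "ry": 0, "rz": 0}, {"x": 0, "y": 0.1, "z": 0, "rx": 0, "ry": 0, "rz": 0}]'

```text
clock: 5.4
position: [0.5918, -0.2593, 0.0397]
ee_rot: [-1.564, 0.147, -0.148]
force: [0.1, -0.8, -0.3]
width: 0.651
```

>>> move_arm --series '[{"x": 0, "y": 0.2, "z": 0, "rx": 0, "ry": 0, "rz": 0}]'

```text
clock: 5.52
position: [0.5917, -0.2593, 0.0388]
ee_rot: [-1.564, 0.147, -0.148]
force: [-10.3, 3.2, 21.8]
width: 0.658
```

>>> move_arm --series '[{"x": 0, "y": 0, "z": 0, "rx": 0, "ry": 0, "rz": 0}, {"x": 0, "y": 0, "z": 0, "rx": 0, "ry": 0, "rz": 0}, {"x": 0, "y": 0, "z": 0, "rx": 0, "ry": 0, "rz": 0}, {"x": 0, "y": 0, "z": 0, "rx": 0, "ry": 0, "rz": 0}]' --jaw 9.18

```text
clock: 6.02
position: [0.5924, -0.2596, 0.0396]
ee_rot: [-1.565, 0.146, -0.149]
force: [-0.1, -0.2, -0.3]
width: 0.99
```

>>> move_arm --series '[{"x": 0, "y": -3, "z": 0, "rx": 0, "ry": 0, "rz": 0}, {"x": 0, "y": -5, "z": 0, "rx": 0, "ry": 0, "rz": 0}, {"x": 0, "y": -5, "z": 0, "rx": 0, "ry": 0, "rz": 0}]'

```text
clock: 6.4
position: [0.5894, -0.259, 0.1679]
ee_rot: [-1.562, 0.153, -0.142]
force: [0.5, 0.0, -0.4]
width: 1.0
```

```bash
python3 -c "
from h import *
plan(.4575,-.0905,.14,.43)"
```

```text
at [ 0.5894 -0.259   0.1679] yaw -0.187 d [-0.1319  0.1685 -0.0279] rot [-0.005 -0.617 -0.006] F [ 0.5  0.  -0.4] w 9.18 t 6.4
  {"x":-4.02,"y":0.74,"z":3.52,"rx":-0.001,"ry":-0.154,"rz":-0.002},
  {"x":-3.43,"y":0.73,"z":4.10,"rx":-0.001,"ry":-0.154,"rz":-0.002},
  {"x":-2.76,"y":0.72,"z":4.58,"rx":-0.001,"ry":-0.154,"rz":-0.002},
  {"x":-2.03,"y":0.71,"z":4.95,"rx":-0.001,"ry":-0.154,"rz":-0.002},
```

>>> move_arm --series '[{"x": -4.0, "y": 0.6, "z": 3.5, "rx": 0, "ry": -0.154, "rz": -0.002}, {"x": -3.4, "y": 0.6, "z": 4.1, "rx": 0, "ry": -0.154, "rz": -0.002}, {"x": -2.8, "y": 0.6, "z": 4.6, "rx": 0, "ry": -0.154, "rz": -0.002}, {"x": -2.0, "y": 0.6, "z": 5.0, "rx": 0, "ry": -0.154, "rz": -0.002}, {"x": 0, "y": 0, "z": 0, "rx": 0, "ry": 0, "rz": 0}]' --jaw 5

```text
clock: 7.02
position: [0.4568, -0.0873, 0.1483]
ee_rot: [-1.544, -0.361, 0.341]
force: [0.3, -0.6, -0.2]
width: 0.55
```

```bash
python3 -c "
from h import *
plan(.4575,-.0905,.06,.43)
imgs={n:arm.get_image(n) for n in CP}
for n in CP: cv2.imwrite(f'pics/b_{n}.png',imgs[n])
for k,p0 in dict(oblong_base=(.59,-.26,.006)).items():
  for c in (('scene','top'),('top',),('scene',)): print(k,fit(k,p0,p0[2],imgs,c,30))
"
```

```text
at [ 0.4568 -0.0873  0.1483] yaw 0.448 d [ 0.0007 -0.0032 -0.0883] rot [0.005 0.018 0.012] F [ 0.3 -0.6 -0.2] w 5.05 t 7.03
  {"x":-0.09,"y":4.42,"z":-0.14,"rx":0.002,"ry":0.009,"rz":0.006},
  {"x":-0.06,"y":4.42,"z":-0.15,"rx":0.002,"ry":0.009,"rz":0.006},
oblong_base (array([ 0.59277988, -0.26099836,  1.3606849 ]), np.float64(0.2274275687167372))
oblong_base (array([ 0.59212172, -0.26016346,  1.38766306]), np.float64(0.10263659413760962))
oblong_base (array([ 0.59489917, -0.26213023,  1.29997381]), np.float64(0.11041859518388053))
```

View pics/b_scene.png

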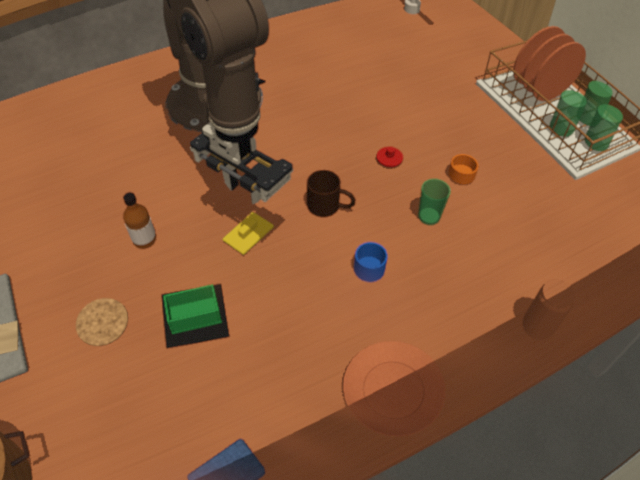

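The scene view shows the green box on the black mat at about (193,310), gripper at (245,165) above the yellow lid (248,232).

>>> move_arm --series '[{"x": 0, "y": 3, "z": -0.3, "rx": 0.005, "ry": 0.018, "rz": 0.01}, {"x": 0, "y": 3, "z": 0, "rx": 0, "ry": 0, "rz": 0}, {"x": 0, "y": 2.6, "z": 0, "rx": 0, "ry": 0, "rz": 0}, {"x": 0, "y": 0, "z": 0, "rx": 0, "ry": 0, "rz": 0}]'

```text
clock: 7.62
position: [0.4675, -0.0981, 0.0615]
ee_rot: [-1.551, -0.33, 0.315]
force: [-1.3, 0.2, 0.5]
width: 0.547
```

```bash
python3 -c "
from h import *
plan(.4575,-.0905,.036,.43)"
```

```text
at [ 0.4675 -0.0981  0.0615] yaw 0.411 d [-0.01    0.0076 -0.0255] rot [ 0.006 -0.019  0.008] F [-1.3  0.2  0.5] w 5.02 t 7.62
  {"x":-0.63,"y":2.54,"z":1.11,"rx":0.006,"ry":-0.019,"rz":0.008},
```

>>> move_arm --series '[{"x": -0.5, "y": 0, "z": 0.7, "rx": 0.003, "ry": -0.01, "rz": 0.004}, {"x": -0.2, "y": 0, "z": 0.4, "rx": 0, "ry": -0.005, "rz": 0.004}, {"x": 0, "y": 0, "z": 0, "rx": 0, "ry": 0, "rz": 0}]'

```text
clock: 8.0
position: [0.458, -0.0913, 0.0636]
ee_rot: [-1.549, -0.336, 0.331]
force: [-0.7, -0.4, 1.1]
width: 0.545
```

```bash
python3 -c "
from h import *
plan(.4575,-.0905,.036,.43)"
```

```text
at [ 0.458  -0.0913  0.0636] yaw 0.425 d [-0.0005  0.0008 -0.0276] rot [ 0.005 -0.005  0.002] F [-0.7 -0.4  1.1] w 5.0 t 8.0
  {"x":-0.02,"y":2.76,"z":0.10,"rx":0.005,"ry":-0.005,"rz":0.002},
```

>>> move_arm --series '[{"x": 0, "y": 1.5, "z": 0, "rx": 0.003, "ry": 0, "rz": 0.002}, {"x": 0, "y": 1.1, "z": 0, "rx": 0, "ry": 0, "rz": 0}, {"x": 0, "y": 0, "z": 0, "rx": 0, "ry": 0, "rz": 0}]'

```text
clock: 8.38
position: [0.4585, -0.0917, 0.0363]
ee_rot: [-1.547, -0.334, 0.332]
force: [-0.7, 0.4, 0.9]
width: 0.544
```

```bash
python3 -c "
from h import *
plan(.4575,-.0905,.036,.43)
cv2.imwrite('pics/d.png',arm.get_image('scene')[120:270,160:360].repeat(4,0).repeat(4,1))"
```

```text
at [ 0.4585 -0.0917  0.0363] yaw 0.424 d [-0.001   0.0012 -0.0003] rot [ 0.002 -0.006  0.001] F [-0.7  0.4  0.9] w 4.99 t 8.38
  {"x":-0.05,"y":0.03,"z":0.15,"rx":0.002,"ry":-0.006,"rz":0.001},
```

View pics/d.png

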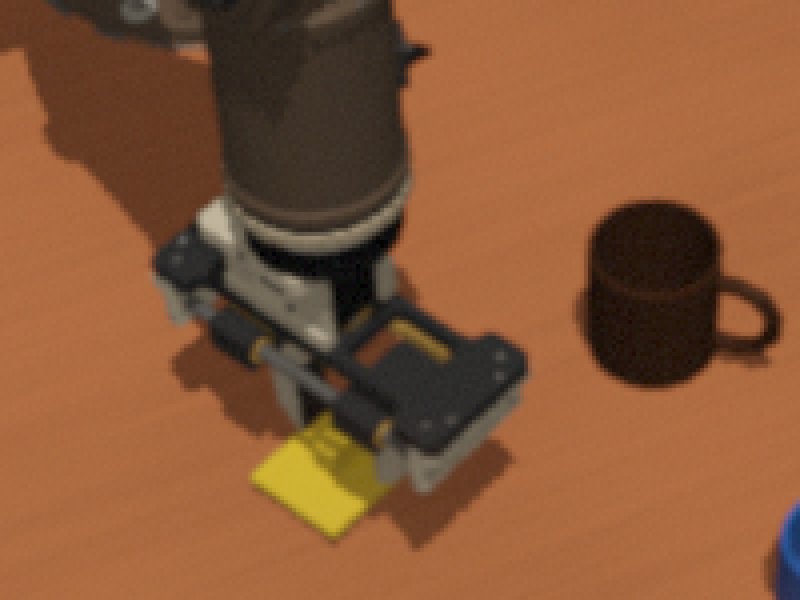

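Fingers straddle the yellow lid's bar (crop ≈(320,440)); mug well clear. Close.

>>> move_arm --series '[{"x": 0, "y": 0, "z": 0.1, "rx": 0, "ry": 0, "rz": 0}, {"x": 0, "y": 0, "z": 0, "rx": 0, "ry": 0, "rz": 0}, {"x": 0, "y": 0, "z": 0, "rx": 0, "ry": 0, "rz": 0}, {"x": 0, "y": 0, "z": 0, "rx": 0, "ry": 0, "rz": 0}, {"x": 0, "y": 0, "z": 0, "rx": 0, "ry": 0, "rz": 0}, {"x": 0, "y": 0, "z": 0, "rx": 0, "ry": 0, "rz": 0}]' --jaw 0.5 --newtons 30

```text
clock: 9.18
position: [0.4586, -0.0907, 0.0371]
ee_rot: [-1.548, -0.335, 0.331]
force: [-0.5, 0.0, -0.8]
width: 0.172
```

>>> move_arm --series '[{"x": 0, "y": -3, "z": 0, "rx": 0, "ry": 0, "rz": 0}, {"x": 0, "y": -5, "z": 0, "rx": 0, "ry": 0, "rz": 0}, {"x": 0, "y": -4, "z": 0, "rx": 0, "ry": 0, "rz": 0}, {"x": 0, "y": 0, "z": 0, "rx": 0, "ry": 0, "rz": 0}]'

```text
clock: 9.68
position: [0.4577, -0.0902, 0.1601]
ee_rot: [-1.546, -0.334, 0.332]
force: [0.9, -0.1, -0.9]
width: 0.17
```

```bash
python3 -c "
from h import *
plan(.592,-.26,.14,-.19)
imgs={n:arm.get_image(n) for n in CP}
cv2.imwrite('pics/e.png',np.hstack([cv2.resize(imgs['scene'][120:270,160:360],(400,300)),cv2.resize(imgs['top'][200:350,250:450],(400,300))]))"
```

```text
at [ 0.4577 -0.0902  0.1601] yaw 0.425 d [ 0.1343 -0.1698 -0.0201] rot [0.001 0.615 0.001] F [ 0.9 -0.1 -0.9] w 1.56 t 9.68
  {"x":1.31,"y":0.51,"z":-5.25,"rx":0.000,"ry":0.154,"rz":0.000},
  {"x":2.10,"y":0.51,"z":-4.99,"rx":0.000,"ry":0.154,"rz":0.000},
  {"x":2.84,"y":0.51,"z":-4.61,"rx":0.000,"ry":0.154,"rz":0.000},
  {"x":3.51,"y":0.50,"z":-4.12,"rx":0.000,"ry":0.154,"rz":0.000},
```

View pics/e.png

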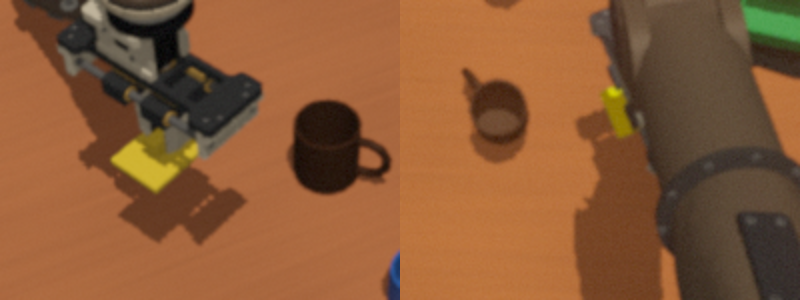

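>>> move_arm --series '[{"x": 1.3, "y": 0.3, "z": -5.2, "rx": 0, "ry": 0.154, "rz": 0}, {"x": 2.1, "y": 0.3, "z": -5.0, "rx": 0, "ry": 0.154, "rz": 0}, {"x": 2.8, "y": 0.3, "z": -4.6, "rx": 0, "ry": 0.154, "rz": 0}, {"x": 3.5, "y": 0.3, "z": -4.1, "rx": 0, "ry": 0.154, "rz": 0}, {"x": 0, "y": 0, "z": 0, "rx": 0, "ry": 0, "rz": 0}, {"x": 0, "y": 0, "z": 0, "rx": 0, "ry": 0, "rz": 0}]'

```text
clock: 10.52
position: [0.5869, -0.2633, 0.1323]
ee_rot: [-1.565, 0.178, -0.147]
force: [0.0, 0.4, -0.8]
width: 0.171
```

```bash
python3 -c "
from h import *
plan(.592,-.26,.1,-.19)"
```

```text
at [ 0.5869 -0.2633  0.1323] yaw -0.207 d [ 0.0051  0.0033 -0.0323] rot [ 0.002 -0.017 -0.02 ] F [ 0.   0.4 -0.8] w 1.57 t 10.53
  {"x":0.50,"y":3.22,"z":0.44,"rx":0.002,"ry":-0.017,"rz":-0.020},
```

>>> move_arm --series '[{"x": 0.5, "y": 1.6, "z": 0.4, "rx": 0, "ry": -0.017, "rz": -0.02}, {"x": 0, "y": 1.5, "z": 0, "rx": 0, "ry": 0, "rz": 0}, {"x": 0, "y": 0, "z": 0, "rx": 0, "ry": 0, "rz": 0}]'

```text
clock: 10.9
position: [0.59, -0.2577, 0.0982]
ee_rot: [-1.567, 0.149, -0.142]
force: [0.4, 0.4, 0.1]
width: 0.171
```

```bash
python3 -c "
from h import *
plan(.592,-.26,.084,-.19)"
```

```text
at [ 0.59   -0.2577  0.0982] yaw -0.186 d [ 0.002  -0.0023 -0.0142] rot [ 0.001  0.004 -0.004] F [0.4 0.4 0.1] w 1.57 t 10.9
  {"x":0.25,"y":1.42,"z":-0.19,"rx":0.001,"ry":0.004,"rz":-0.004},
```

>>> move_arm --series '[{"x": 0.2, "y": 0.7, "z": -0.2, "rx": 0, "ry": 0, "rz": -0.004}, {"x": 0, "y": 0.4, "z": 0, "rx": 0, "ry": 0, "rz": 0}, {"x": 0, "y": 0.2, "z": 0, "rx": 0, "ry": 0, "rz": 0}, {"x": 0, "y": 0.1, "z": 0, "rx": 0, "ry": 0, "rz": 0}]'

```text
clock: 11.4
position: [0.592, -0.2604, 0.0845]
ee_rot: [-1.568, 0.145, -0.147]
force: [0.9, -0.3, -0.4]
width: 0.174
```

>>> move_arm --series '[{"x": 0, "y": 0.15, "z": 0, "rx": 0, "ry": 0, "rz": 0}, {"x": 0, "y": 0.1, "z": 0, "rx": 0, "ry": 0, "rz": 0}]'

```text
clock: 11.65
position: [0.5922, -0.2604, 0.0831]
ee_rot: [-1.568, 0.145, -0.147]
force: [-5.0, 1.9, 14.3]
width: 0.168
```

Contact at the expected height. Release and retreat.

>>> move_arm --series '[{"x": 0, "y": 0, "z": 0, "rx": 0, "ry": 0, "rz": 0}, {"x": 0, "y": 0, "z": 0, "rx": 0, "ry": 0, "rz": 0}, {"x": 0, "y": 0, "z": 0, "rx": 0, "ry": 0, "rz": 0}]' --jaw 5

```text
clock: 12.02
position: [0.5926, -0.2606, 0.0837]
ee_rot: [-1.568, 0.144, -0.148]
force: [0.4, 0.2, 1.1]
width: 0.448
```

>>> move_arm --series '[{"x": 0, "y": -3, "z": 0, "rx": 0, "ry": 0, "rz": 0}, {"x": 0, "y": -5, "z": 0, "rx": 0, "ry": 0, "rz": 0}, {"x": 0, "y": -3, "z": 0, "rx": 0, "ry": 0, "rz": 0}]'

```text
clock: 12.4
position: [0.5906, -0.2598, 0.1931]
ee_rot: [-1.567, 0.148, -0.143]
force: [1.5, -0.1, 0.4]
width: 0.544
```

```bash
python3 -c "
from h import *
plan(.6445,.0935,.17,.14)"
```

```text
at [ 0.5906 -0.2598  0.1931] yaw -0.186 d [ 0.0539  0.3533 -0.0231] rot [ 0.    -0.326 -0.003] F [ 1.5 -0.1  0.4] w 4.99 t 12.4
  {"x":-0.17,"y":0.33,"z":5.10,"rx":0.000,"ry":-0.047,"rz":-0.000},
  {"x":0.06,"y":0.33,"z":5.10,"rx":0.000,"ry":-0.047,"rz":-0.000},
  {"x":0.30,"y":0.33,"z":5.10,"rx":0.000,"ry":-0.047,"rz":-0.000},
  {"x":0.54,"y":0.33,"z":5.08,"rx":0.000,"ry":-0.047,"rz":-0.000},
  {"x":0.77,"y":0.33,"z":5.05,"rx":0.000,"ry":-0.047,"rz":-0.000},
  {"x":1.01,"y":0.33,"z":5.00,"rx":0.000,"ry":-0.047,"rz":-0.000},
  {"x":1.24,"y":0.33,"z":4.95,"rx":0.000,"ry":-0.047,"rz":-0.000},
```

>>> move_arm --series '[{"x": -0.2, "y": 0.2, "z": 5.1, "rx": 0, "ry": -0.047, "rz": 0}, {"x": 0.1, "y": 0.2, "z": 5.1, "rx": 0, "ry": -0.047, "rz": 0}, {"x": 0.3, "y": 0.2, "z": 5.1, "rx": 0, "ry": -0.047, "rz": 0}, {"x": 0.5, "y": 0.2, "z": 5.1, "rx": 0, "ry": -0.047, "rz": 0}, {"x": 0.8, "y": 0.2, "z": 5.0, "rx": 0, "ry": -0.047, "rz": 0}, {"x": 1.0, "y": 0.2, "z": 5.0, "rx": 0, "ry": -0.047, "rz": 0}, {"x": 1.2, "y": 0.2, "z": 5.0, "rx": 0, "ry": -0.047, "rz": 0}, {"x": 0, "y": 0, "z": 0, "rx": 0, "ry": 0, "rz": 0}, {"x": 0, "y": 0, "z": 0, "rx": 0, "ry": 0, "rz": 0}]' --jaw 9.18

```text
clock: 13.52
position: [0.6465, 0.1019, 0.1805]
ee_rot: [-1.571, -0.12, 0.115]
force: [-1.2, -1.2, -0.3]
width: 1.0
```

```bash
python3 -c "
from h import *
plan(.6445,.0935,.09,.14)
imgs={n:arm.get_image(n) for n in CP}
for c in (('scene','top'),('top',),('scene',)): print(fit('oblong_lid',(.592,-.26),.046,imgs,c,30))
cv2.imwrite('pics/f.png',np.hstack([cv2.resize(imgs['scene'][250:370,120:280],(400,300),interpolation=2),cv2.resize(imgs['top'][160:280,360:520],(400,300),interpolation=2)]))"
```

```text
at [0.6465 0.1019 0.1805] yaw 0.149 d [-0.002  -0.0084 -0.0905] rot [0.003 0.009 0.003] F [-1.2 -1.2 -0.3] w 9.18 t 13.53
  {"x":-0.17,"y":4.52,"z":-0.39,"rx":0.002,"ry":0.005,"rz":0.001},
  {"x":-0.17,"y":4.52,"z":-0.39,"rx":0.002,"ry":0.005,"rz":0.001},
(array([ 0.59223056, -0.26149635,  1.38301651]), np.float64(0.16356293076400263))
(array([ 0.59124975, -0.25907935,  1.35735483]), np.float64(0.10847278558712325))
(array([ 0.59289459, -0.26191896,  1.37901966]), np.float64(0.04242589988708412))
```

View pics/f.png

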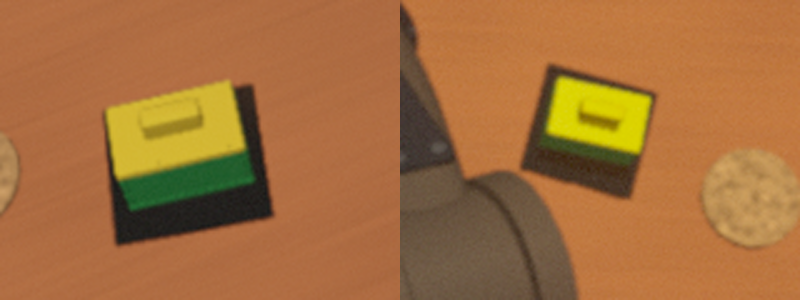

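The yellow lid sits flush on the green box, centred on the mat. Next, the blue pot.

>>> move_arm --series '[{"x": -0.2, "y": 3.0, "z": -0.8, "rx": 0.003, "ry": 0.009, "rz": 0.003}, {"x": 0, "y": 3.0, "z": 0, "rx": 0, "ry": 0, "rz": 0}, {"x": 0, "y": 3.0, "z": 0, "rx": 0, "ry": 0, "rz": 0}, {"x": 0, "y": 0, "z": 0, "rx": 0, "ry": 0, "rz": 0}]'

```text
clock: 14.12
position: [0.6471, 0.0859, 0.0897]
ee_rot: [-1.571, -0.104, 0.1]
force: [0.0, 0.6, 1.4]
width: 1.004
```

```bash
python3 -c "
from h import *
plan(.6445,.0935,.031,.14)"
```

```text
at [0.6471 0.0859 0.0897] yaw 0.13 d [-0.0026  0.0076 -0.0587] rot [ 0.003 -0.01   0.002] F [0.  0.6 1.4] w 9.22 t 14.12
  {"x":-0.09,"y":2.93,"z":0.40,"rx":0.001,"ry":-0.005,"rz":0.001},
  {"x":-0.08,"y":2.93,"z":0.40,"rx":0.001,"ry":-0.005,"rz":0.001},
```

>>> move_arm --series '[{"x": -0.2, "y": 0, "z": 0.75, "rx": 0.003, "ry": -0.01, "rz": 0.002}, {"x": 0, "y": 0.5, "z": 0, "rx": 0, "ry": 0, "rz": 0}, {"x": 0, "y": 2.5, "z": 0, "rx": 0, "ry": 0, "rz": 0}, {"x": 0, "y": 2.5, "z": 0, "rx": 0, "ry": 0, "rz": 0}, {"x": 0, "y": 0, "z": 0, "rx": 0, "ry": 0, "rz": 0}]'

```text
clock: 14.75
position: [0.6479, 0.0937, 0.0394]
ee_rot: [-1.567, -0.116, 0.102]
force: [0.2, -0.2, -0.2]
width: 1.0
```

```bash
python3 -c "
from h import *
plan(.6445,.0935,.031,.14)"
```

```text
at [0.6479 0.0937 0.0394] yaw 0.139 d [-0.0034 -0.0002 -0.0084] rot [-0.001 -0.001  0.009] F [ 0.2 -0.2 -0.2] w 9.18 t 14.75
  {"x":-0.35,"y":0.84,"z":0.03,"rx":-0.001,"ry":-0.001,"rz":0.009},
```

>>> move_arm --series '[{"x": -0.35, "y": 0.9, "z": 0, "rx": 0, "ry": 0, "rz": 0.008}, {"x": 0, "y": 0, "z": 0, "rx": 0, "ry": 0, "rz": 0}]'

```text
clock: 15.0
position: [0.6455, 0.0936, 0.0321]
ee_rot: [-1.567, -0.112, 0.106]
force: [-0.3, -0.5, -0.2]
width: 1.0
```

>>> move_arm --series '[{"x": 0, "y": 0, "z": 0, "rx": 0, "ry": 0, "rz": 0}, {"x": 0, "y": 0, "z": 0, "rx": 0, "ry": 0, "rz": 0}, {"x": 0, "y": 0, "z": 0, "rx": 0, "ry": 0, "rz": 0}, {"x": 0, "y": 0, "z": 0, "rx": 0, "ry": 0, "rz": 0}, {"x": 0, "y": 0, "z": 0, "rx": 0, "ry": 0, "rz": 0}, {"x": 0, "y": 0, "z": 0, "rx": 0, "ry": 0, "rz": 0}]' --jaw 4.5 --newtons 25

```text
clock: 15.75
position: [0.6464, 0.0938, 0.0338]
ee_rot: [-1.567, -0.113, 0.104]
force: [-1.0, 0.2, -0.7]
width: 0.692
```

>>> move_arm --series '[{"x": 0, "y": -3, "z": 0, "rx": 0, "ry": 0, "rz": 0}, {"x": 0, "y": -5, "z": 0, "rx": 0, "ry": 0, "rz": 0}, {"x": 0, "y": -5, "z": 0, "rx": 0, "ry": 0, "rz": 0}, {"x": 0, "y": -2, "z": 0, "rx": 0, "ry": 0, "rz": 0}]'

```text
clock: 16.25
position: [0.6439, 0.0931, 0.1852]
ee_rot: [-1.567, -0.109, 0.11]
force: [-0.5, -0.0, -0.8]
width: 0.696
```

```bash
python3 -c "
from h import *
plan(.524,-.429,.17,-.7,step=.05)"
```

```text
at [0.6439 0.0931 0.1852] yaw 0.139 d [-0.1199 -0.5221 -0.0152] rot [-0.001  0.839 -0.001] F [-0.5 -0.  -0.8] w 6.39 t 16.25
  {"x":-1.74,"y":0.13,"z":-4.55,"rx":-0.000,"ry":0.076,"rz":-0.000},
  {"x":-1.39,"y":0.13,"z":-4.67,"rx":-0.000,"ry":0.076,"rz":-0.000},
  {"x":-1.03,"y":0.13,"z":-4.76,"rx":-0.000,"ry":0.076,"rz":-0.000},
  {"x":-0.66,"y":0.13,"z":-4.83,"rx":-0.000,"ry":0.076,"rz":-0.000},
  {"x":-0.29,"y":0.14,"z":-4.86,"rx":-0.000,"ry":0.076,"rz":-0.000},
  {"x":0.08,"y":0.14,"z":-4.87,"rx":-0.000,"ry":0.076,"rz":-0.000},
  {"x":0.45,"y":0.14,"z":-4.85,"rx":-0.000,"ry":0.076,"rz":-0.000},
  {"x":0.82,"y":0.14,"z":-4.80,"rx":-0.000,"ry":0.076,"rz":-0.000},
  {"x":1.18,"y":0.14,"z":-4.72,"rx":-0.000,"ry":0.076,"rz":-0.000},
  {"x":1.54,"y":0.14,"z":-4.62,"rx":-0.000,"ry":0.076,"rz":-0.000},
  {"x":1.89,"y":0.14,"z":-4.49,"rx":-0.000,"ry":0.076,"rz":-0.000},
```

Gripped at 64 mm. Carry to the cork mat.

>>> move_arm --series '[{"x": -1.7, "y": 0, "z": -4.6, "rx": 0, "ry": 0.076, "rz": 0}, {"x": -1.4, "y": 0, "z": -4.7, "rx": 0, "ry": 0.076, "rz": 0}, {"x": -1.0, "y": 0, "z": -4.8, "rx": 0, "ry": 0.076, "rz": 0}, {"x": -0.7, "y": 0, "z": -4.8, "rx": 0, "ry": 0.076, "rz": 0}, {"x": -0.3, "y": 0, "z": -4.9, "rx": 0, "ry": 0.076, "rz": 0}, {"x": 0.1, "y": 0, "z": -4.9, "rx": 0, "ry": 0.076, "rz": 0}, {"x": 0.5, "y": 0, "z": -4.9, "rx": 0, "ry": 0.076, "rz": 0}, {"x": 0.8, "y": 0, "z": -4.8, "rx": 0, "ry": 0.076, "rz": 0}, {"x": 1.2, "y": 0, "z": -4.7, "rx": 0, "ry": 0.076, "rz": 0}, {"x": 1.5, "y": 0, "z": -4.6, "rx": 0, "ry": 0.076, "rz": 0}, {"x": 1.9, "y": 0, "z": -4.3, "rx": 0, "ry": 0.076, "rz": 0}, {"x": 0, "y": 0, "z": 0, "rx": 0, "ry": 0, "rz": 0}]'

```text
clock: 17.75
position: [0.5168, -0.443, 0.1847]
ee_rot: [-1.492, 0.563, -0.566]
force: [0.7, 0.8, -1.3]
width: 0.693
```

>>> move_arm --series '[{"x": 0, "y": 0, "z": 0, "rx": 0, "ry": 0, "rz": 0}]'

```text
clock: 17.88
position: [0.5171, -0.4421, 0.1844]
ee_rot: [-1.491, 0.562, -0.565]
force: [0.3, 1.1, -0.2]
width: 0.694
```

```bash
python3 -c "
from h import *
plan(.524,-.429,.08,-.7,step=.05)"
```

```text
at [ 0.5171 -0.4421  0.1844] yaw -0.721 d [ 0.0069  0.0131 -0.1044] rot [-0.005 -0.021  0.   ] F [ 0.3  1.1 -0.2] w 6.37 t 17.88
  {"x":-0.12,"y":3.48,"z":0.46,"rx":-0.002,"ry":-0.007,"rz":0.000},
  {"x":-0.11,"y":3.48,"z":0.47,"rx":-0.002,"ry":-0.007,"rz":0.000},
  {"x":-0.11,"y":3.48,"z":0.47,"rx":-0.002,"ry":-0.007,"rz":0.000},
```

>>> move_arm --series '[{"x": -0.1, "y": 3.5, "z": 0.5, "rx": -0.002, "ry": 0, "rz": 0}, {"x": -0.1, "y": 3.5, "z": 0.5, "rx": -0.002, "ry": 0, "rz": 0}, {"x": -0.1, "y": 3.0, "z": 0.4, "rx": 0, "ry": 0, "rz": 0}, {"x": 0, "y": 0, "z": 0, "rx": 0, "ry": 0, "rz": 0}, {"x": 0, "y": 0, "z": 0, "rx": 0, "ry": 0, "rz": 0}]'

```text
clock: 18.5
position: [0.5287, -0.4231, 0.0846]
ee_rot: [-1.495, 0.553, -0.559]
force: [-0.4, 0.2, -0.7]
width: 0.691
```

```bash
python3 -c "
from h import *
plan(.524,-.429,.045,None,step=.05)"
```

```text
at [ 0.5287 -0.4231  0.0846] yaw -0.711 d [-0.0047 -0.0059 -0.0396] rot [-0.004  0.     0.003] F [-0.4  0.2 -0.7] w 6.35 t 18.5
  {"x":0.01,"y":3.95,"z":-0.77,"rx":-0.004,"ry":0.000,"rz":0.003},
```

>>> move_arm --series '[{"x": 0, "y": 1.8, "z": -0.6, "rx": -0.004, "ry": 0, "rz": 0.003}, {"x": 0, "y": 1.8, "z": 0, "rx": 0, "ry": 0, "rz": 0}, {"x": 0, "y": 0, "z": 0, "rx": 0, "ry": 0, "rz": 0}]'

```text
clock: 18.88
position: [0.5254, -0.4289, 0.0485]
ee_rot: [-1.499, 0.555, -0.559]
force: [-0.1, -0.2, -0.5]
width: 0.695
```

```bash
python3 -c "
from h import *
plan(.524,-.429,.0395,None,step=.05)"
```

```text
at [ 0.5254 -0.4289  0.0485] yaw -0.711 d [-0.0014 -0.0001 -0.009 ] rot [-0.     0.     0.003] F [-0.1 -0.2 -0.5] w 6.38 t 18.88
  {"x":-0.10,"y":0.90,"z":-0.10,"rx":-0.000,"ry":0.000,"rz":0.003},
```

>>> move_arm --series '[{"x": -0.1, "y": 0.5, "z": 0, "rx": 0, "ry": 0, "rz": 0.003}, {"x": 0, "y": 0.2, "z": 0, "rx": 0, "ry": 0, "rz": 0}, {"x": 0, "y": 0.15, "z": 0, "rx": 0, "ry": 0, "rz": 0}, {"x": 0, "y": 0.1, "z": 0, "rx": 0, "ry": 0, "rz": 0}]'

```text
clock: 19.38
position: [0.5249, -0.4287, 0.0398]
ee_rot: [-1.498, 0.557, -0.557]
force: [-5.6, 3.3, 11.3]
width: 0.695
```

>>> move_arm --series '[{"x": 0, "y": 0, "z": 0, "rx": 0, "ry": 0, "rz": 0}, {"x": 0, "y": 0, "z": 0, "rx": 0, "ry": 0, "rz": 0}, {"x": 0, "y": 0, "z": 0, "rx": 0, "ry": 0, "rz": 0}, {"x": 0, "y": 0, "z": 0, "rx": 0, "ry": 0, "rz": 0}]' --jaw 9.18

```text
clock: 19.88
position: [0.5257, -0.429, 0.0407]
ee_rot: [-1.499, 0.555, -0.559]
force: [-0.9, -0.3, 0.4]
width: 0.996
```

>>> move_arm --series '[{"x": 0, "y": -3, "z": 0, "rx": 0, "ry": 0, "rz": 0}, {"x": 0, "y": -5, "z": 0, "rx": 0, "ry": 0, "rz": 0}, {"x": 0, "y": -5, "z": 0, "rx": 0, "ry": 0, "rz": 0}, {"x": 0, "y": -5, "z": 0, "rx": 0, "ry": 0, "rz": 0}]'

```text
clock: 20.38
position: [0.5231, -0.4273, 0.2202]
ee_rot: [-1.496, 0.562, -0.55]
force: [0.2, -1.0, 0.0]
width: 1.003
```

```bash
python3 -c "
from h import *
plan(.55,-.05,.23,-.2,step=.055)"
```

```text
at [ 0.5231 -0.4273  0.2202] yaw -0.711 d [0.0269 0.3773 0.0098] rot [-0.002 -0.511 -0.008] F [ 0.2 -1.   0. ] w 9.21 t 20.38
  {"x":-3.23,"y":-0.12,"z":4.33,"rx":-0.000,"ry":-0.073,"rz":-0.001},
  {"x":-2.90,"y":-0.12,"z":4.56,"rx":-0.000,"ry":-0.073,"rz":-0.001},
  {"x":-2.56,"y":-0.13,"z":4.76,"rx":-0.000,"ry":-0.073,"rz":-0.001},
  {"x":-2.21,"y":-0.13,"z":4.93,"rx":-0.000,"ry":-0.073,"rz":-0.001},
  {"x":-1.84,"y":-0.13,"z":5.08,"rx":-0.000,"ry":-0.073,"rz":-0.001},
  {"x":-1.47,"y":-0.14,"z":5.20,"rx":-0.000,"ry":-0.073,"rz":-0.001},
  {"x":-1.08,"y":-0.14,"z":5.29,"rx":-0.000,"ry":-0.073,"rz":-0.001},
```

>>> move_arm --series '[{"x": -3.2, "y": -0.3, "z": 4.3, "rx": 0, "ry": -0.073, "rz": 0}, {"x": -2.9, "y": -0.3, "z": 4.6, "rx": 0, "ry": -0.073, "rz": 0}, {"x": -2.6, "y": -0.2, "z": 4.8, "rx": 0, "ry": -0.073, "rz": 0}, {"x": -2.2, "y": -0.2, "z": 4.9, "rx": 0, "ry": -0.073, "rz": 0}, {"x": -1.8, "y": -0.2, "z": 5.1, "rx": 0, "ry": -0.073, "rz": 0}, {"x": -1.5, "y": -0.2, "z": 5.2, "rx": 0, "ry": -0.073, "rz": 0}, {"x": -1.1, "y": -0.2, "z": 5.3, "rx": 0, "ry": -0.073, "rz": 0}]'

```text
clock: 21.25
position: [0.5511, -0.0457, 0.2421]
ee_rot: [-1.569, 0.149, -0.156]
force: [1.6, 0.3, -0.4]
width: 1.0
```

```bash
python3 -c "
from h import *
plan(.5165,.417,.18,.55,step=.055)
imgs={n:arm.get_image(n) for n in CP}
for c in (('scene','top'),('top',),('scene',)): print(fit('round_base',(.524,-.429),.006,imgs,c,30))
cv2.imwrite('pics/g.png',np.hstack([cv2.resize(imgs['scene'][250:370,20:180],(400,300),interpolation=2),cv2.resize(imgs['top'][180:300,420:580],(400,300),interpolation=2)]))"
```

```text
at [ 0.5511 -0.0457  0.2421] yaw -0.194 d [-0.0346  0.4627 -0.0621] rot [ 0.005 -0.744  0.004] F [ 1.6  0.3 -0.4] w 9.18 t 21.25
  {"x":-1.37,"y":0.67,"z":4.97,"rx":0.001,"ry":-0.083,"rz":0.000},
  {"x":-0.96,"y":0.67,"z":5.07,"rx":0.001,"ry":-0.083,"rz":0.000},
  {"x":-0.53,"y":0.67,"z":5.13,"rx":0.001,"ry":-0.083,"rz":0.000},
  {"x":-0.11,"y":0.68,"z":5.16,"rx":0.001,"ry":-0.083,"rz":0.000},
  {"x":0.32,"y":0.68,"z":5.15,"rx":0.001,"ry":-0.083,"rz":0.000},
  {"x":0.74,"y":0.68,"z":5.10,"rx":0.001,"ry":-0.083,"rz":0.000},
  {"x":1.16,"y":0.68,"z":5.02,"rx":0.001,"ry":-0.083,"rz":0.000},
  {"x":1.57,"y":0.69,"z":4.91,"rx":0.001,"ry":-0.083,"rz":0.000},
  {"x":1.97,"y":0.69,"z":4.76,"rx":0.001,"ry":-0.083,"rz":0.000},
(array([ 0.52327562, -0.42959977]), np.float64(0.1345084785752566))
(array([ 0.52260969, -0.42813956]), np.float64(0.08180457307366895))
(array([ 0.52341181, -0.42995074]), np.float64(0.04774849490183952))
```

View pics/g.png

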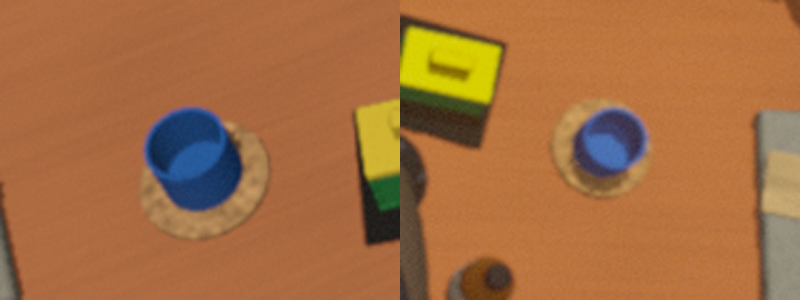

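Blue pot stands centred on the cork mat. On to the orange tier.

>>> move_arm --series '[{"x": -1.4, "y": 0.3, "z": 5.0, "rx": 0, "ry": -0.083, "rz": 0}, {"x": -1.0, "y": 0.3, "z": 5.1, "rx": 0, "ry": -0.083, "rz": 0}, {"x": -0.5, "y": 0.3, "z": 5.1, "rx": 0, "ry": -0.083, "rz": 0}, {"x": -0.1, "y": 0.3, "z": 5.2, "rx": 0, "ry": -0.083, "rz": 0}, {"x": 0.3, "y": 0.3, "z": 5.1, "rx": 0, "ry": -0.083, "rz": 0}, {"x": 0.7, "y": 0.3, "z": 5.1, "rx": 0, "ry": -0.083, "rz": 0}, {"x": 1.2, "y": 0.3, "z": 5.0, "rx": 0, "ry": -0.083, "rz": 0}, {"x": 1.6, "y": 0.3, "z": 4.9, "rx": 0, "ry": -0.083, "rz": 0}, {"x": 1.9, "y": 0.3, "z": 4.3, "rx": 0, "ry": -0.083, "rz": 0}, {"x": 0, "y": 0, "z": 0, "rx": 0, "ry": 0, "rz": 0}, {"x": 0, "y": 0, "z": 0, "rx": 0, "ry": 0, "rz": 0}]'

```text
clock: 22.72
position: [0.5127, 0.4266, 0.2123]
ee_rot: [-1.529, -0.456, 0.447]
force: [0.4, -0.2, -0.2]
width: 1.001
```

```bash
python3 -c "
from h import *
plan(.5165,.417,.1,.55,step=.055)"
```

```text
at [0.5127 0.4266 0.2123] yaw 0.576 d [ 0.0038 -0.0096 -0.1123] rot [0.007 0.026 0.004] F [ 0.4 -0.2 -0.2] w 9.19 t 22.73
  {"x":-0.08,"y":3.75,"z":-0.31,"rx":0.002,"ry":0.009,"rz":0.001},
  {"x":-0.08,"y":3.75,"z":-0.32,"rx":0.002,"ry":0.009,"rz":0.001},
  {"x":-0.07,"y":3.75,"z":-0.33,"rx":0.002,"ry":0.009,"rz":0.001},
```

>>> move_arm --series '[{"x": 0, "y": 3.5, "z": -0.2, "rx": 0.004, "ry": 0, "rz": 0.002}, {"x": 0, "y": 4.0, "z": -0.2, "rx": 0, "ry": 0, "rz": 0}, {"x": 0, "y": 3.5, "z": -0.2, "rx": 0, "ry": 0, "rz": 0}, {"x": 0, "y": 0, "z": 0, "rx": 0, "ry": 0, "rz": 0}, {"x": 0, "y": 0, "z": 0, "rx": 0, "ry": 0, "rz": 0}]'

```text
clock: 23.35
position: [0.5219, 0.4144, 0.1028]
ee_rot: [-1.53, -0.448, 0.436]
force: [0.5, 1.2, 1.1]
width: 0.999
```

```bash
python3 -c "
from h import *
plan(.5165,.417,.03,None,step=.055)"
```

```text
at [0.5219 0.4144 0.1028] yaw 0.564 d [-0.0054  0.0026 -0.0728] rot [ 0.007 -0.     0.006] F [0.5 1.2 1.1] w 9.17 t 23.35
  {"x":-0.18,"y":3.64,"z":0.28,"rx":0.003,"ry":-0.000,"rz":0.003},
  {"x":-0.17,"y":3.64,"z":0.27,"rx":0.003,"ry":-0.000,"rz":0.003},
```

>>> move_arm --series '[{"x": -0.3, "y": 1.0, "z": 0.5, "rx": 0.006, "ry": 0, "rz": 0.005}, {"x": 0, "y": 3.0, "z": 0, "rx": 0, "ry": 0, "rz": 0}, {"x": 0, "y": 2.7, "z": 0, "rx": 0, "ry": 0, "rz": 0}, {"x": 0, "y": 0, "z": 0, "rx": 0, "ry": 0, "rz": 0}]'

```text
clock: 23.85
position: [0.5183, 0.4198, 0.0391]
ee_rot: [-1.521, -0.446, 0.434]
force: [-0.8, 0.2, 0.4]
width: 1.0
```

```bash
python3 -c "
from h import *
plan(.5165,.417,.029,None,step=.055)
cv2.imwrite('pics/i.png',arm.get_image('scene')[80:280,340:580].repeat(3,0).repeat(3,1))"
```

```text
at [0.5183 0.4198 0.0391] yaw 0.562 d [-0.0018 -0.0028 -0.0101] rot [-0.002  0.     0.008] F [-0.8  0.2  0.4] w 9.18 t 23.85
  {"x":-0.31,"y":1.01,"z":-0.14,"rx":-0.002,"ry":0.000,"rz":0.008},
```

View pics/i.png

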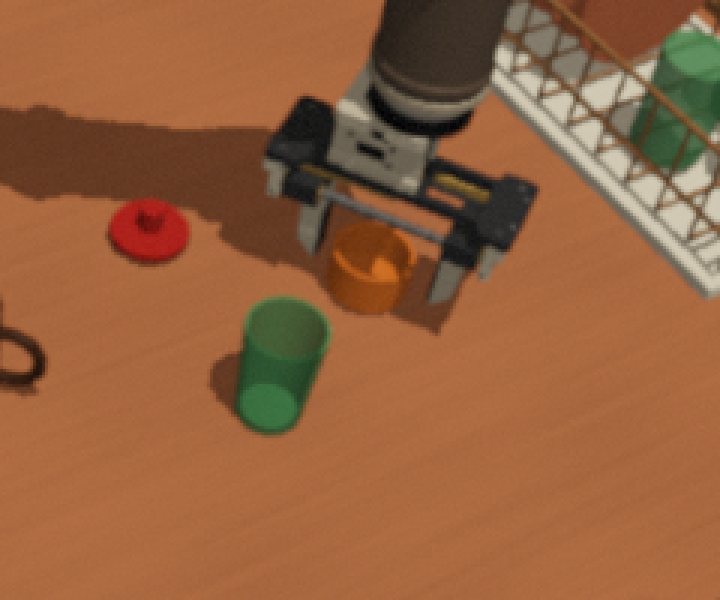

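The tier (crop ≈(372,268)) lies between the fingers; tumbler and rack clear.

>>> move_arm --series '[{"x": -0.3, "y": 1.0, "z": -0.1, "rx": 0, "ry": 0, "rz": 0.007}, {"x": 0, "y": 0.1, "z": -0.1, "rx": 0, "ry": 0, "rz": 0}, {"x": 0, "y": 0, "z": 0, "rx": 0, "ry": 0, "rz": 0}]'

```text
clock: 24.28
position: [0.5184, 0.4187, 0.032]
ee_rot: [-1.52, -0.445, 0.435]
force: [0.1, -0.9, -0.3]
width: 1.003
```

>>> move_arm --series '[{"x": 0, "y": 0, "z": 0, "rx": 0, "ry": 0, "rz": 0}, {"x": 0, "y": 0, "z": 0, "rx": 0, "ry": 0, "rz": 0}, {"x": 0, "y": 0, "z": 0, "rx": 0, "ry": 0, "rz": 0}, {"x": 0, "y": 0, "z": 0, "rx": 0, "ry": 0, "rz": 0}, {"x": 0, "y": 0, "z": 0, "rx": 0, "ry": 0, "rz": 0}, {"x": 0, "y": 0, "z": 0, "rx": 0, "ry": 0, "rz": 0}]' --jaw 4.5 --newtons 25

```text
clock: 25.02
position: [0.5187, 0.419, 0.0328]
ee_rot: [-1.52, -0.446, 0.435]
force: [-0.8, 0.1, -0.1]
width: 0.683
```

>>> move_arm --series '[{"x": 0, "y": -3, "z": 0, "rx": 0, "ry": 0, "rz": 0}, {"x": 0, "y": -5, "z": 0, "rx": 0, "ry": 0, "rz": 0}, {"x": 0, "y": -5, "z": 0, "rx": 0, "ry": 0, "rz": 0}, {"x": 0, "y": -5, "z": 0, "rx": 0, "ry": 0, "rz": 0}]'

```text
clock: 25.52
position: [0.5161, 0.4153, 0.2122]
ee_rot: [-1.524, -0.439, 0.443]
force: [1.3, 0.0, -0.6]
width: 0.677
```

```bash
python3 -c "
from h import *
plan(.56,-.0,.22,-.1,step=.055)"
```

```text
at [0.5161 0.4153 0.2122] yaw 0.563 d [ 0.0439 -0.4153  0.0078] rot [-0.001  0.663 -0.002] F [ 1.3  0.  -0.6] w 6.22 t 25.52
  {"x":-2.31,"y":-0.10,"z":-4.68,"rx":-0.000,"ry":0.083,"rz":-0.000},
  {"x":-1.91,"y":-0.10,"z":-4.86,"rx":-0.000,"ry":0.083,"rz":-0.000},
  {"x":-1.50,"y":-0.10,"z":-5.00,"rx":-0.000,"ry":0.083,"rz":-0.000},
  {"x":-1.08,"y":-0.10,"z":-5.11,"rx":-0.000,"ry":0.083,"rz":-0.000},
  {"x":-0.66,"y":-0.10,"z":-5.18,"rx":-0.000,"ry":0.083,"rz":-0.000},
  {"x":-0.23,"y":-0.10,"z":-5.21,"rx":-0.000,"ry":0.083,"rz":-0.000},
  {"x":0.21,"y":-0.10,"z":-5.22,"rx":-0.000,"ry":0.083,"rz":-0.000},
  {"x":0.64,"y":-0.10,"z":-5.18,"rx":-0.000,"ry":0.083,"rz":-0.000},
```

```bash
python3 -c "
from h import *
imgs={n:arm.get_image(n) for n in CP}
cv2.imwrite('pics/j.png',np.hstack([cv2.resize(imgs['scene'][60:210,380:580],(400,300),interpolation=2),cv2.resize(imgs['top'][130:280,60:260],(400,300),interpolation=2)]))"
```

```text
(no output)
```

View pics/j.png

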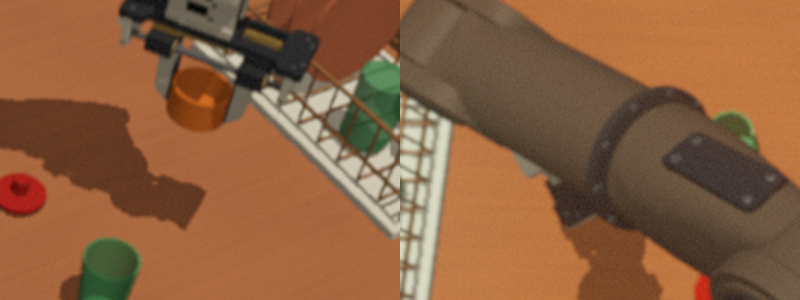

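```bash
cat >> h.py <<'E'
def overlay(fn,n,name,p,z,crop,f=4,im=None):
    im=arm.get_image(n) if im is None else im
    x0,y0,x1,y1=crop;v=cv2.resize(im[y0:y1,x0:x1],None,fx=f,fy=f,interpolation=2)
    c,s=np.cos(p[2]),np.sin(p[2]);T=np.array([[c,-s,0],[s,c,0],[0,0,1]])
    for q in M[name]:
        h=len(q)//2
        for k in (q[:h],q[h:]):
            u=((proj(n,k@T.T+[p[0],p[1],z])-[x0,y0]+.5)*f-.5).round().astype(np.int32)
            cv2.polylines(v,[cv2.convexHull(u)],True,(255,255,255),1)
    cv2.imwrite(fn,v)
E
python3 -c "
from h import *
o=arm.observe()['position'];print(o)
overlay('pics/k.png','scene','round_tier',(o[0],o[1],0),o[2]-.0325,(400,60,560,180),5)"
```

```text
[0.5177846  0.41820431 0.21733189]
```

View pics/k.png

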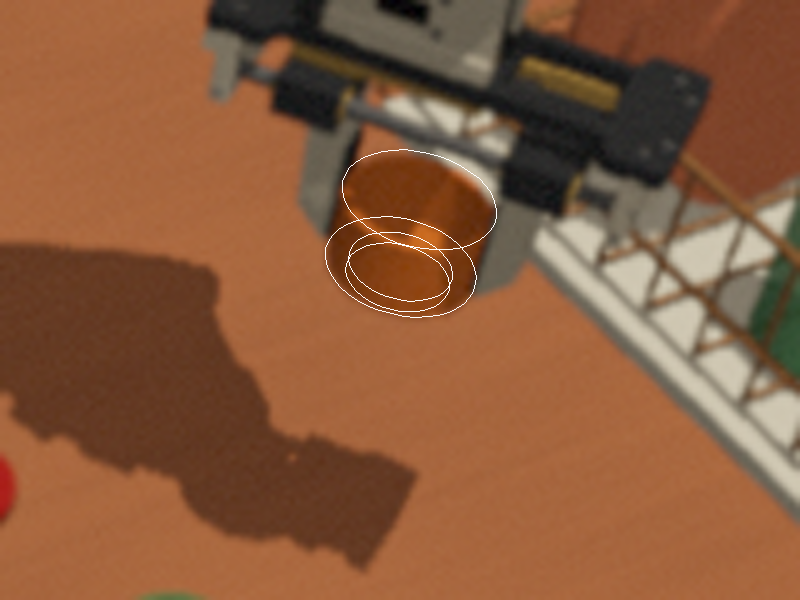

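The white model outline coincides with the held tier, so it's level and centred. Carry on.

>>> move_arm --series '[{"x": -2.3, "y": -0.2, "z": -4.7, "rx": 0, "ry": 0.083, "rz": 0}, {"x": -1.9, "y": -0.2, "z": -4.9, "rx": 0, "ry": 0.083, "rz": 0}, {"x": -1.5, "y": -0.2, "z": -5.0, "rx": 0, "ry": 0.083, "rz": 0}, {"x": -1.1, "y": -0.2, "z": -5.1, "rx": 0, "ry": 0.083, "rz": 0}, {"x": -0.7, "y": -0.2, "z": -5.2, "rx": 0, "ry": 0.083, "rz": 0}, {"x": -0.2, "y": -0.2, "z": -5.2, "rx": 0, "ry": 0.083, "rz": 0}, {"x": 0.2, "y": -0.1, "z": -5.2, "rx": 0, "ry": 0.083, "rz": 0}, {"x": 0.6, "y": -0.1, "z": -5.2, "rx": 0, "ry": 0.083, "rz": 0}]'

```text
clock: 26.68
position: [0.5525, -0.0105, 0.2151]
ee_rot: [-1.567, 0.101, -0.08]
force: [1.5, 0.5, -0.5]
width: 0.681
```

```bash
python3 -c "
from h import *
plan(.5235,-.4292,.2,-.7,step=.05)"
```

```text
at [ 0.5525 -0.0105  0.2151] yaw -0.116 d [-0.029  -0.4187 -0.0151] rot [ 0.003  0.584 -0.013] F [ 1.5  0.5 -0.5] w 6.25 t 26.68
  {"x":0.22,"y":0.16,"z":-4.66,"rx":0.000,"ry":0.065,"rz":-0.001},
  {"x":0.52,"y":0.16,"z":-4.63,"rx":0.000,"ry":0.065,"rz":-0.001},
  {"x":0.82,"y":0.16,"z":-4.59,"rx":0.000,"ry":0.065,"rz":-0.001},
  {"x":1.12,"y":0.16,"z":-4.53,"rx":0.000,"ry":0.065,"rz":-0.001},
  {"x":1.41,"y":0.16,"z":-4.45,"rx":0.000,"ry":0.065,"rz":-0.001},
  {"x":1.69,"y":0.16,"z":-4.35,"rx":0.000,"ry":0.065,"rz":-0.001},
  {"x":1.97,"y":0.16,"z":-4.23,"rx":0.000,"ry":0.065,"rz":-0.001},
  {"x":2.24,"y":0.16,"z":-4.09,"rx":0.000,"ry":0.065,"rz":-0.001},
  {"x":2.50,"y":0.16,"z":-3.94,"rx":0.000,"ry":0.065,"rz":-0.001},
```

>>> move_arm --series '[{"x": 0.2, "y": 0, "z": -4.7, "rx": 0, "ry": 0.065, "rz": -0.001}, {"x": 0.5, "y": 0, "z": -4.6, "rx": 0, "ry": 0.065, "rz": -0.001}, {"x": 0.8, "y": 0, "z": -4.6, "rx": 0, "ry": 0.065, "rz": -0.001}, {"x": 1.1, "y": 0, "z": -4.5, "rx": 0, "ry": 0.065, "rz": -0.001}, {"x": 1.4, "y": 0, "z": -4.4, "rx": 0, "ry": 0.065, "rz": -0.001}, {"x": 1.7, "y": 0, "z": -4.3, "rx": 0, "ry": 0.065, "rz": -0.001}, {"x": 2.0, "y": 0, "z": -4.2, "rx": 0, "ry": 0.065, "rz": -0.001}, {"x": 2.2, "y": 0, "z": -4.1, "rx": 0, "ry": 0.065, "rz": -0.001}, {"x": 2.2, "y": 0, "z": -3.2, "rx": 0, "ry": 0.065, "rz": -0.001}, {"x": 0, "y": 0, "z": 0, "rx": 0, "ry": 0, "rz": 0}, {"x": 0, "y": 0, "z": 0, "rx": 0, "ry": 0, "rz": 0}, {"x": 0, "y": 0, "z": 0, "rx": 0, "ry": 0, "rz": 0}]'

```text
clock: 28.18
position: [0.5076, -0.4365, 0.196]
ee_rot: [-1.5, 0.595, -0.545]
force: [0.3, 0.3, -0.6]
width: 0.683
```

```bash
python3 -c "
from h import *
plan(.5235,-.4292,.12,-.7,step=.05)"
```

```text
at [ 0.5076 -0.4365  0.196 ] yaw -0.729 d [ 0.0159  0.0073 -0.076 ] rot [ 0.016 -0.028 -0.027] F [ 0.3  0.3 -0.6] w 6.27 t 28.18
  {"x":0.45,"y":3.77,"z":0.86,"rx":0.008,"ry":-0.014,"rz":-0.014},
  {"x":0.41,"y":3.79,"z":0.83,"rx":0.008,"ry":-0.014,"rz":-0.014},
```

>>> move_arm --series '[{"x": 0.5, "y": 2.0, "z": 0.8, "rx": 0.008, "ry": -0.014, "rz": -0.014}, {"x": 0.4, "y": 3.0, "z": 0.6, "rx": 0.008, "ry": -0.014, "rz": -0.014}, {"x": 0, "y": 2.0, "z": 0, "rx": 0, "ry": 0, "rz": 0}, {"x": 0, "y": 0, "z": 0, "rx": 0, "ry": 0, "rz": 0}, {"x": 0, "y": 0, "z": 0, "rx": 0, "ry": 0, "rz": 0}]'

```text
clock: 28.8
position: [0.5259, -0.4259, 0.1254]
ee_rot: [-1.5, 0.537, -0.543]
force: [0.2, 0.5, -0.4]
width: 0.679
```

```bash
python3 -c "
from h import *
plan(.5235,-.4292,.1,-.7,step=.05)"
```

```text
at [ 0.5259 -0.4259  0.1254] yaw -0.691 d [-0.0024 -0.0033 -0.0254] rot [-0.003  0.009  0.003] F [ 0.2  0.5 -0.4] w 6.24 t 28.8
  {"x":0.02,"y":2.54,"z":-0.42,"rx":-0.003,"ry":0.009,"rz":0.003},
```

>>> move_arm --series '[{"x": 0, "y": 1.4, "z": -0.4, "rx": -0.003, "ry": 0.005, "rz": 0.003}, {"x": 0, "y": 1.3, "z": 0, "rx": 0, "ry": 0, "rz": 0}, {"x": 0, "y": 0, "z": 0, "rx": 0, "ry": 0, "rz": 0}]'

```text
clock: 29.18
position: [0.5238, -0.4295, 0.0981]
ee_rot: [-1.502, 0.543, -0.546]
force: [0.0, 0.6, -0.9]
width: 0.683
```

```bash
python3 -c "
from h import *
plan(.5235,-.4292,.084,None,step=.05)
o=arm.observe()['position']
overlay('pics/l.png','scene','round_tier',(o[0],o[1],0),o[2]-.0325,(30,230,190,350),5)
overlay('pics/l2.png','top','round_tier',(o[0],o[1],0),o[2]-.0325,(430,180,590,300),5)"
```

```text
at [ 0.5238 -0.4295  0.0981] yaw -0.696 d [-0.0003  0.0003 -0.0141] rot [ 0.    -0.     0.002] F [ 0.   0.6 -0.9] w 6.27 t 29.18
  {"x":-0.04,"y":1.41,"z":0.00,"rx":0.000,"ry":-0.000,"rz":0.002},
```

View pics/l.png

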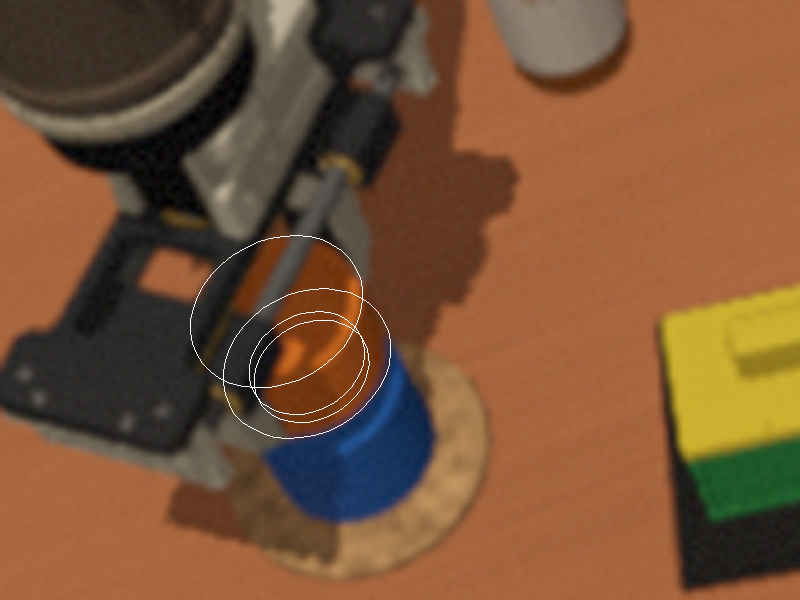

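View pics/l2.png

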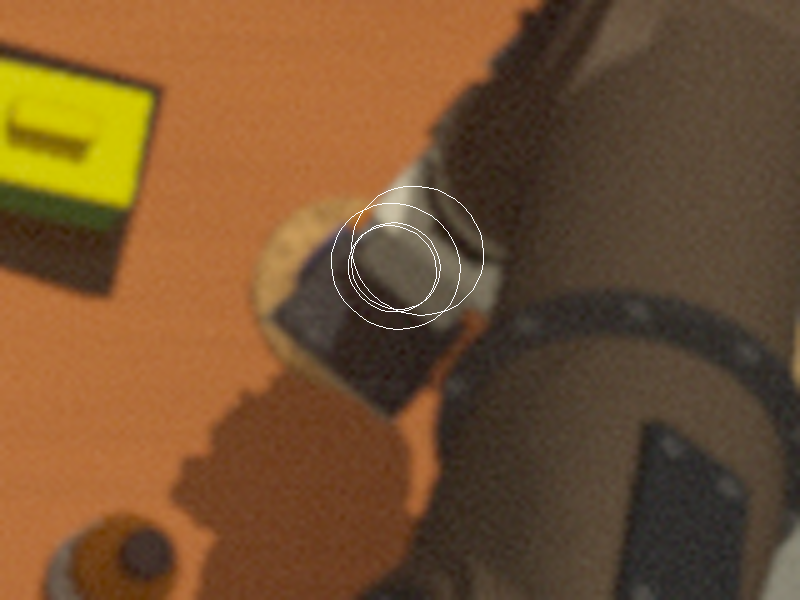

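Outline matches the held tier, which sits over the blue pot. Lower.

>>> move_arm --series '[{"x": 0, "y": 0.6, "z": 0, "rx": 0, "ry": 0, "rz": 0}, {"x": 0, "y": 0.4, "z": 0, "rx": 0, "ry": 0, "rz": 0}, {"x": 0, "y": 0.2, "z": 0, "rx": 0, "ry": 0, "rz": 0}, {"x": 0, "y": 0.15, "z": 0, "rx": 0, "ry": 0, "rz": 0}]'

```text
clock: 29.78
position: [0.5249, -0.4303, 0.0857]
ee_rot: [-1.503, 0.541, -0.548]
force: [-0.8, -0.2, -1.5]
width: 0.683
```

>>> move_arm --series '[{"x": 0, "y": 0.2, "z": 0.1, "rx": 0, "ry": 0, "rz": 0}, {"x": 0, "y": 0.15, "z": 0, "rx": 0, "ry": 0, "rz": 0}, {"x": 0, "y": 0.1, "z": 0, "rx": 0, "ry": 0, "rz": 0}]'

```text
clock: 30.15
position: [0.5258, -0.4295, 0.0829]
ee_rot: [-1.503, 0.541, -0.549]
force: [-4.8, 2.2, 10.7]
width: 0.678
```

>>> move_arm --series '[{"x": 0, "y": 0, "z": 0, "rx": 0, "ry": 0, "rz": 0}, {"x": 0, "y": 0, "z": 0, "rx": 0, "ry": 0, "rz": 0}, {"x": 0, "y": 0, "z": 0, "rx": 0, "ry": 0, "rz": 0}, {"x": 0, "y": 0, "z": 0, "rx": 0, "ry": 0, "rz": 0}]' --jaw 9.18

```text
clock: 30.65
position: [0.5262, -0.4295, 0.0831]
ee_rot: [-1.503, 0.54, -0.55]
force: [-0.4, -0.4, 0.5]
width: 0.993
```

>>> move_arm --series '[{"x": 0, "y": -2, "z": 0, "rx": 0, "ry": 0, "rz": 0}, {"x": 0, "y": -5, "z": 0, "rx": 0, "ry": 0, "rz": 0}, {"x": 0, "y": -5, "z": 0, "rx": 0, "ry": 0, "rz": 0}, {"x": 0, "y": -3, "z": 0, "rx": 0, "ry": 0, "rz": 0}]'

```text
clock: 31.15
position: [0.5246, -0.4281, 0.2389]
ee_rot: [-1.502, 0.542, -0.547]
force: [0.4, -0.3, 0.6]
width: 0.999
```

```bash
python3 -c "
from h import *
plan(.53,-.05,.24,-.2,step=.055)"
```

```text
at [ 0.5246 -0.4281  0.2389] yaw -0.696 d [0.0054 0.3781 0.0011] rot [ 0.    -0.496  0.003] F [ 0.4 -0.3  0.6] w 9.17 t 31.15
  {"x":-3.40,"y":-0.03,"z":4.20,"rx":0.000,"ry":-0.071,"rz":0.000},
  {"x":-3.10,"y":-0.02,"z":4.43,"rx":0.000,"ry":-0.071,"rz":0.000},
  {"x":-2.78,"y":-0.02,"z":4.63,"rx":0.000,"ry":-0.071,"rz":0.000},
  {"x":-2.44,"y":-0.02,"z":4.82,"rx":0.000,"ry":-0.071,"rz":0.000},
  {"x":-2.09,"y":-0.02,"z":4.98,"rx":0.000,"ry":-0.071,"rz":0.000},
  {"x":-1.74,"y":-0.02,"z":5.12,"rx":0.000,"ry":-0.071,"rz":0.000},
  {"x":-1.37,"y":-0.02,"z":5.23,"rx":0.000,"ry":-0.071,"rz":0.000},
```

>>> move_arm --series '[{"x": -3.4, "y": -0.1, "z": 4.2, "rx": 0, "ry": -0.071, "rz": 0}, {"x": -3.1, "y": -0.1, "z": 4.4, "rx": 0, "ry": -0.071, "rz": 0}, {"x": -2.8, "y": 0, "z": 4.6, "rx": 0, "ry": -0.071, "rz": 0}, {"x": -2.4, "y": 0, "z": 4.8, "rx": 0, "ry": -0.071, "rz": 0}, {"x": -2.1, "y": 0, "z": 5.0, "rx": 0, "ry": -0.071, "rz": 0}, {"x": -1.7, "y": 0, "z": 5.1, "rx": 0, "ry": -0.071, "rz": 0}, {"x": -1.4, "y": 0, "z": 5.2, "rx": 0, "ry": -0.071, "rz": 0}]' --jaw 5.5

```text
clock: 32.02
position: [0.5308, -0.0462, 0.253]
ee_rot: [-1.577, 0.134, -0.168]
force: [0.6, -0.4, -0.3]
width: 0.598
```

```bash
python3 -c "
from h import *
plan(.3972,.2922,.17,.4,step=.05)
imgs={n:arm.get_image(n) for n in CP}
for c in (('scene','top'),('top',),('scene',)): print(fit('round_tier',(.524,-.429),.05,imgs,c,30))
cv2.imwrite('pics/m.png',np.hstack([cv2.resize(imgs['scene'][250:370,20:180],(400,300),interpolation=2),cv2.resize(imgs['top'][180:300,420:580],(400,300),interpolation=2)]))"
```

```text
at [ 0.5308 -0.0462  0.253 ] yaw -0.192 d [-0.1336  0.3384 -0.083 ] rot [ 0.016 -0.592  0.02 ] F [ 0.6 -0.4 -0.3] w 5.49 t 32.02
  {"x":-2.47,"y":0.95,"z":3.84,"rx":0.002,"ry":-0.074,"rz":0.002},
  {"x":-2.18,"y":0.96,"z":4.01,"rx":0.002,"ry":-0.074,"rz":0.002},
  {"x":-1.87,"y":0.97,"z":4.16,"rx":0.002,"ry":-0.074,"rz":0.002},
  {"x":-1.56,"y":0.98,"z":4.29,"rx":0.002,"ry":-0.074,"rz":0.002},
  {"x":-1.23,"y":1.00,"z":4.39,"rx":0.002,"ry":-0.074,"rz":0.002},
  {"x":-0.90,"y":1.01,"z":4.46,"rx":0.002,"ry":-0.074,"rz":0.002},
  {"x":-0.57,"y":1.02,"z":4.52,"rx":0.002,"ry":-0.074,"rz":0.002},
  {"x":-0.23,"y":1.03,"z":4.54,"rx":0.002,"ry":-0.074,"rz":0.002},
(array([ 0.52614274, -0.43016359]), np.float64(0.3185693603777048))
(array([ 0.52474514, -0.43003223]), np.float64(0.12758678237782806))
(array([ 0.52638248, -0.42974159]), np.float64(0.18773168101974402))
```

View pics/m.png

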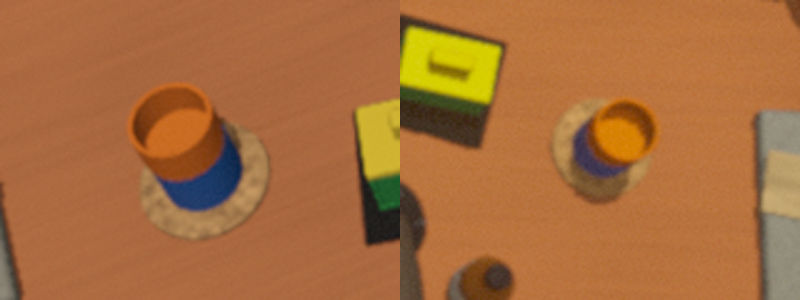

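Tier is seated level on the blue pot. Now the red lid.

>>> move_arm --series '[{"x": -2.5, "y": 0.4, "z": 3.8, "rx": 0.002, "ry": -0.074, "rz": 0.002}, {"x": -2.2, "y": 0.4, "z": 4.0, "rx": 0.002, "ry": -0.074, "rz": 0.002}, {"x": -1.9, "y": 0.4, "z": 4.2, "rx": 0.002, "ry": -0.074, "rz": 0.002}, {"x": -1.6, "y": 0.6, "z": 4.3, "rx": 0.002, "ry": -0.074, "rz": 0.002}, {"x": -1.2, "y": 0.6, "z": 4.4, "rx": 0.002, "ry": -0.074, "rz": 0.002}, {"x": -0.9, "y": 0.8, "z": 4.5, "rx": 0.002, "ry": -0.074, "rz": 0.002}, {"x": -0.6, "y": 0.8, "z": 4.3, "rx": 0.002, "ry": -0.074, "rz": 0.002}, {"x": -0.2, "y": 0.8, "z": 3.8, "rx": 0.002, "ry": -0.074, "rz": 0.002}, {"x": 0, "y": 0, "z": 0, "rx": 0, "ry": 0, "rz": 0}, {"x": 0, "y": 0, "z": 0, "rx": 0, "ry": 0, "rz": 0}, {"x": 0, "y": 0, "z": 0, "rx": 0, "ry": 0, "rz": 0}]'

```text
clock: 33.5
position: [0.396, 0.295, 0.2127]
ee_rot: [-1.547, -0.347, 0.311]
force: [0.4, -0.1, -0.5]
width: 0.6
```

```bash
python3 -c "
from h import *
plan(.3972,.2922,.1,.4,step=.05)"
```

```text
at [0.396  0.295  0.2127] yaw 0.419 d [ 0.0012 -0.0028 -0.1127] rot [0.006 0.019 0.022] F [ 0.4 -0.1 -0.5] w 5.51 t 33.5
  {"x":-0.08,"y":3.76,"z":-0.08,"rx":0.002,"ry":0.006,"rz":0.007},
  {"x":-0.06,"y":3.76,"z":-0.09,"rx":0.002,"ry":0.006,"rz":0.007},
  {"x":-0.03,"y":3.76,"z":-0.09,"rx":0.002,"ry":0.006,"rz":0.007},
```

>>> move_arm --series '[{"x": 0, "y": 3.5, "z": -0.1, "rx": 0.002, "ry": 0.005, "rz": 0.007}, {"x": 0, "y": 4.0, "z": 0, "rx": 0.002, "ry": 0.005, "rz": 0.007}, {"x": 0, "y": 4.0, "z": 0, "rx": 0.002, "ry": 0, "rz": 0.006}, {"x": 0, "y": 0, "z": 0, "rx": 0, "ry": 0, "rz": 0}, {"x": 0, "y": 0, "z": 0, "rx": 0, "ry": 0, "rz": 0}]'

```text
clock: 34.12
position: [0.4039, 0.2907, 0.0985]
ee_rot: [-1.549, -0.318, 0.305]
force: [-0.1, 0.0, -0.4]
width: 0.597
```

```bash
python3 -c "
from h import *
plan(.3972,.2922,.06,None,step=.05)"
```

```text
at [0.4039 0.2907 0.0985] yaw 0.398 d [-0.0067  0.0015 -0.0385] rot [ 0.003 -0.     0.008] F [-0.1  0.  -0.4] w 5.48 t 34.12
  {"x":-0.58,"y":3.84,"z":0.41,"rx":0.003,"ry":-0.000,"rz":0.008},
```

>>> move_arm --series '[{"x": -0.6, "y": 0.5, "z": 0.4, "rx": 0.003, "ry": 0, "rz": 0.008}, {"x": 0, "y": 2.0, "z": 0, "rx": 0, "ry": 0, "rz": 0}, {"x": 0, "y": 1.5, "z": 0, "rx": 0, "ry": 0, "rz": 0}, {"x": 0, "y": 0, "z": 0, "rx": 0, "ry": 0, "rz": 0}]'

```text
clock: 34.62
position: [0.3983, 0.2939, 0.0616]
ee_rot: [-1.545, -0.315, 0.306]
force: [0.1, 0.2, 0.3]
width: 0.601
```

```bash
python3 -c "
from h import *
plan(.3975,.2922,.0365,None,step=.05)
cv2.imwrite('pics/n.png',arm.get_image('scene')[80:230,300:500].repeat(4,0).repeat(4,1))"
```

```text
at [0.3983 0.2939 0.0616] yaw 0.396 d [-0.0008 -0.0017 -0.0251] rot [-0.002  0.     0.007] F [0.1 0.2 0.3] w 5.52 t 34.62
  {"x":-0.15,"y":2.51,"z":-0.13,"rx":-0.002,"ry":0.000,"rz":0.007},
```

View pics/n.png

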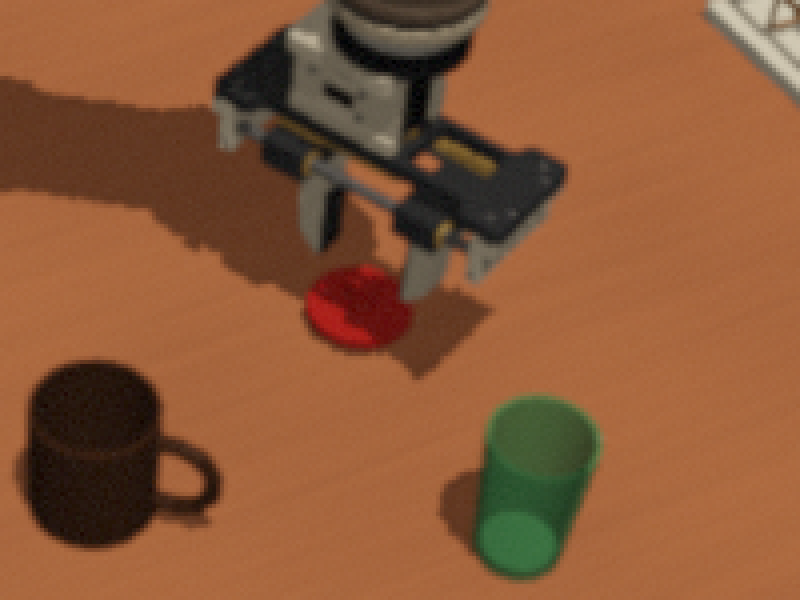

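Fingers straddle the knob above the red lid; neighbours clear.

>>> move_arm --series '[{"x": -0.1, "y": 1.5, "z": -0.1, "rx": 0, "ry": 0, "rz": 0.006}, {"x": 0, "y": 1.0, "z": 0, "rx": 0, "ry": 0, "rz": 0}, {"x": 0, "y": 0, "z": 0, "rx": 0, "ry": 0, "rz": 0}]'

```text
clock: 35.05
position: [0.3985, 0.2933, 0.0362]
ee_rot: [-1.545, -0.312, 0.309]
force: [0.4, 0.4, -0.5]
width: 0.603
```

```bash
python3 -c "
from h import *
plan(.3975,.2922,.0365,None,step=.05)"
```

```text
at [0.3985 0.2933 0.0362] yaw 0.396 d [-0.001  -0.0011  0.0003] rot [-0.003  0.     0.002] F [ 0.4  0.4 -0.5] w 5.54 t 35.05
  {"x":-0.13,"y":-0.03,"z":-0.06,"rx":-0.003,"ry":0.000,"rz":0.002},
```

>>> move_arm --series '[{"x": -0.1, "y": 0, "z": -0.1, "rx": 0, "ry": 0, "rz": 0}, {"x": 0, "y": 0, "z": 0, "rx": 0, "ry": 0, "rz": 0}, {"x": 0, "y": 0, "z": 0, "rx": 0, "ry": 0, "rz": 0}, {"x": 0, "y": 0, "z": 0, "rx": 0, "ry": 0, "rz": 0}, {"x": 0, "y": 0, "z": 0, "rx": 0, "ry": 0, "rz": 0}, {"x": 0, "y": 0, "z": 0, "rx": 0, "ry": 0, "rz": 0}]' --jaw 0.8 --newtons 30

```text
clock: 35.8
position: [0.3981, 0.2921, 0.0367]
ee_rot: [-1.545, -0.312, 0.309]
force: [-0.2, 0.4, -1.4]
width: 0.208
```

>>> move_arm --series '[{"x": 0, "y": -3, "z": 0, "rx": 0, "ry": 0, "rz": 0}, {"x": 0, "y": -5, "z": 0, "rx": 0, "ry": 0, "rz": 0}, {"x": 0, "y": -5, "z": 0, "rx": 0, "ry": 0, "rz": 0}, {"x": 0, "y": -5, "z": 0, "rx": 0, "ry": 0, "rz": 0}]'

```text
clock: 36.3
position: [0.3959, 0.2897, 0.218]
ee_rot: [-1.548, -0.307, 0.317]
force: [1.0, 0.1, -0.8]
width: 0.203
```

```bash
python3 -c "
from h import *
plan(.54,-.02,.24,-.1,step=.05)
o=arm.observe()['position']
overlay('pics/o.png','scene','round_lid',(o[0],o[1],0),o[2]-.0365,(320,30,480,150),5)"
```

```text
at [0.3959 0.2897 0.218 ] yaw 0.397 d [ 0.1441 -0.3097  0.022 ] rot [ 0.     0.497 -0.006] F [ 1.   0.1 -0.8] w 1.87 t 36.3
  {"x":0.18,"y":-0.32,"z":-4.88,"rx":0.000,"ry":0.071,"rz":-0.001},
  {"x":0.53,"y":-0.32,"z":-4.85,"rx":0.000,"ry":0.071,"rz":-0.001},
  {"x":0.87,"y":-0.32,"z":-4.80,"rx":0.000,"ry":0.071,"rz":-0.001},
  {"x":1.21,"y":-0.32,"z":-4.73,"rx":0.000,"ry":0.071,"rz":-0.001},
  {"x":1.55,"y":-0.32,"z":-4.63,"rx":0.000,"ry":0.071,"rz":-0.001},
  {"x":1.87,"y":-0.32,"z":-4.51,"rx":0.000,"ry":0.071,"rz":-0.001},
  {"x":2.19,"y":-0.32,"z":-4.36,"rx":0.000,"ry":0.071,"rz":-0.001},
```

View pics/o.png

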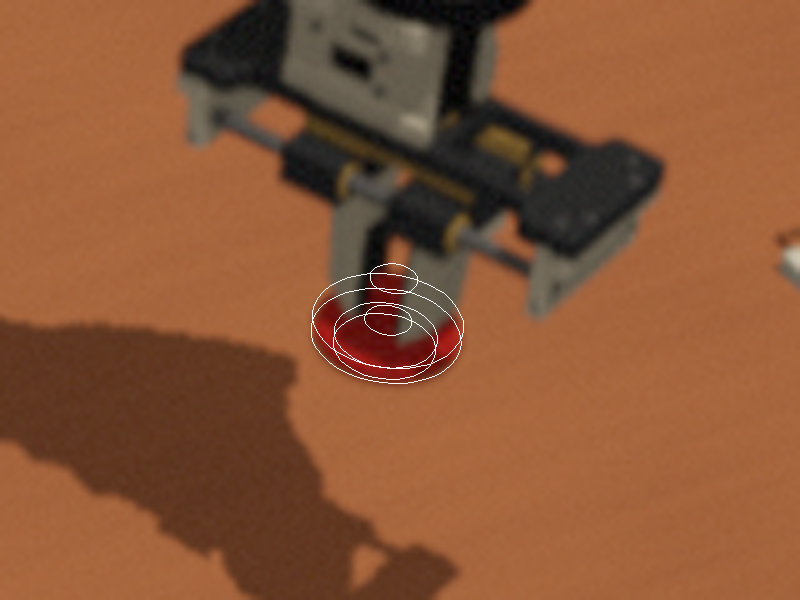

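Held lid coincides with the outline. Carry it over.

>>> move_arm --series '[{"x": 0.2, "y": -0.5, "z": -4.9, "rx": 0, "ry": 0.071, "rz": 0}, {"x": 0.5, "y": -0.5, "z": -4.9, "rx": 0, "ry": 0.071, "rz": 0}, {"x": 0.9, "y": -0.5, "z": -4.8, "rx": 0, "ry": 0.071, "rz": 0}, {"x": 1.2, "y": -0.3, "z": -4.7, "rx": 0, "ry": 0.071, "rz": 0}, {"x": 1.5, "y": -0.3, "z": -4.6, "rx": 0, "ry": 0.071, "rz": 0}, {"x": 1.9, "y": -0.3, "z": -4.5, "rx": 0, "ry": 0.071, "rz": 0}, {"x": 2.2, "y": -0.3, "z": -4.4, "rx": 0, "ry": 0.071, "rz": 0}]'

```text
clock: 37.22
position: [0.5441, -0.0227, 0.2525]
ee_rot: [-1.562, 0.078, -0.088]
force: [1.0, 0.3, -0.5]
width: 0.212
```

```bash
python3 -c "
from h import *
plan(.524,-.43,.22,-.7,step=.05)"
```

```text
at [ 0.5441 -0.0227  0.2525] yaw -0.106 d [-0.0201 -0.4073 -0.0325] rot [-0.009  0.595  0.003] F [ 1.   0.3 -0.5] w 1.94 t 37.23
  {"x":0.25,"y":0.33,"z":-4.53,"rx":-0.001,"ry":0.066,"rz":0.000},
  {"x":0.55,"y":0.33,"z":-4.50,"rx":-0.001,"ry":0.066,"rz":0.000},
  {"x":0.85,"y":0.34,"z":-4.45,"rx":-0.001,"ry":0.066,"rz":0.000},
  {"x":1.14,"y":0.34,"z":-4.39,"rx":-0.001,"ry":0.066,"rz":0.000},
  {"x":1.43,"y":0.34,"z":-4.30,"rx":-0.001,"ry":0.066,"rz":0.000},
  {"x":1.71,"y":0.35,"z":-4.20,"rx":-0.001,"ry":0.066,"rz":0.000},
  {"x":1.98,"y":0.35,"z":-4.08,"rx":-0.001,"ry":0.066,"rz":0.000},
  {"x":2.25,"y":0.35,"z":-3.94,"rx":-0.001,"ry":0.066,"rz":0.000},
  {"x":2.50,"y":0.36,"z":-3.78,"rx":-0.001,"ry":0.066,"rz":0.000},
```

>>> move_arm --series '[{"x": 0.2, "y": 0.1, "z": -4.5, "rx": -0.001, "ry": 0.066, "rz": 0}, {"x": 0.5, "y": 0.2, "z": -4.5, "rx": -0.001, "ry": 0.066, "rz": 0}, {"x": 0.8, "y": 0.2, "z": -4.5, "rx": -0.001, "ry": 0.066, "rz": 0}, {"x": 1.1, "y": 0.2, "z": -4.4, "rx": -0.001, "ry": 0.066, "rz": 0}, {"x": 1.4, "y": 0.2, "z": -4.3, "rx": -0.001, "ry": 0.066, "rz": 0}, {"x": 1.6, "y": 0.2, "z": -4.2, "rx": -0.001, "ry": 0.066, "rz": 0}, {"x": 1.9, "y": 0.2, "z": -4.0, "rx": -0.001, "ry": 0.066, "rz": 0}, {"x": 2.1, "y": 0.2, "z": -3.8, "rx": -0.001, "ry": 0.066, "rz": 0}, {"x": 2.0, "y": 0.2, "z": -3.0, "rx": 0, "ry": 0.05, "rz": 0}, {"x": 0, "y": 0, "z": 0, "rx": 0, "ry": 0, "rz": 0}, {"x": 0, "y": 0, "z": 0, "rx": 0, "ry": 0, "rz": 0}, {"x": 0, "y": 0, "z": 0, "rx": 0, "ry": 0, "rz": 0}]'

```text
clock: 38.72
position: [0.514, -0.432, 0.228]
ee_rot: [-1.499, 0.554, -0.552]
force: [-0.8, -0.4, -0.8]
width: 0.207
```

```bash
python3 -c "
from h import *
plan(.525,-.43,.16,None,step=.05)"
```

```text
at [ 0.514 -0.432  0.228] yaw -0.707 d [ 0.011  0.002 -0.068] rot [ 0.     0.    -0.001] F [-0.8 -0.4 -0.8] w 1.9 t 38.73
  {"x":0.35,"y":3.40,"z":0.44,"rx":0.000,"ry":0.000,"rz":-0.000},
  {"x":0.35,"y":3.40,"z":0.44,"rx":0.000,"ry":0.000,"rz":-0.000},
```

>>> move_arm --series '[{"x": 0.3, "y": 2.0, "z": 0.4, "rx": 0, "ry": 0, "rz": 0}, {"x": 0.3, "y": 3.0, "z": 0.4, "rx": 0, "ry": 0, "rz": 0}, {"x": 0, "y": 1.9, "z": 0, "rx": 0, "ry": 0, "rz": 0}, {"x": 0, "y": 0, "z": 0, "rx": 0, "ry": 0, "rz": 0}, {"x": 0, "y": 0, "z": 0, "rx": 0, "ry": 0, "rz": 0}]'

```text
clock: 39.35
position: [0.5264, -0.4244, 0.154]
ee_rot: [-1.498, 0.548, -0.546]
force: [-0.6, -0.6, -0.2]
width: 0.209
```

```bash
python3 -c "
from h import *
plan(.525,-.43,.137,None,step=.05)"
```

```text
at [ 0.5264 -0.4244  0.154 ] yaw -0.7 d [-0.0014 -0.0056 -0.017 ] rot [-0.002 -0.    -0.002] F [-0.6 -0.6 -0.2] w 1.92 t 39.35
  {"x":0.26,"y":1.70,"z":-0.52,"rx":-0.002,"ry":-0.000,"rz":-0.002},
```

>>> move_arm --series '[{"x": 0.2, "y": 0.8, "z": -0.5, "rx": 0, "ry": 0, "rz": 0}, {"x": 0, "y": 0.7, "z": 0, "rx": 0, "ry": 0, "rz": 0}, {"x": 0, "y": 0, "z": 0, "rx": 0, "ry": 0, "rz": 0}]'

```text
clock: 39.72
position: [0.5251, -0.4303, 0.1394]
ee_rot: [-1.499, 0.547, -0.548]
force: [0.4, -0.1, -0.9]
width: 0.21
```

```bash
python3 -c "
from h import *
plan(.525,-.43,.123,None,step=.05)
o=arm.observe()['position']
overlay('pics/p.png','scene','round_lid',(o[0],o[1],0),o[2]-.0365,(30,230,190,350),5)"
```

```text
at [ 0.5251 -0.4303  0.1394] yaw -0.7 d [-0.0001  0.0003 -0.0164] rot [-0.002  0.     0.   ] F [ 0.4 -0.1 -0.9] w 1.93 t 39.73
  {"x":-0.03,"y":1.64,"z":0.01,"rx":-0.002,"ry":0.000,"rz":0.000},
```

View pics/p.png

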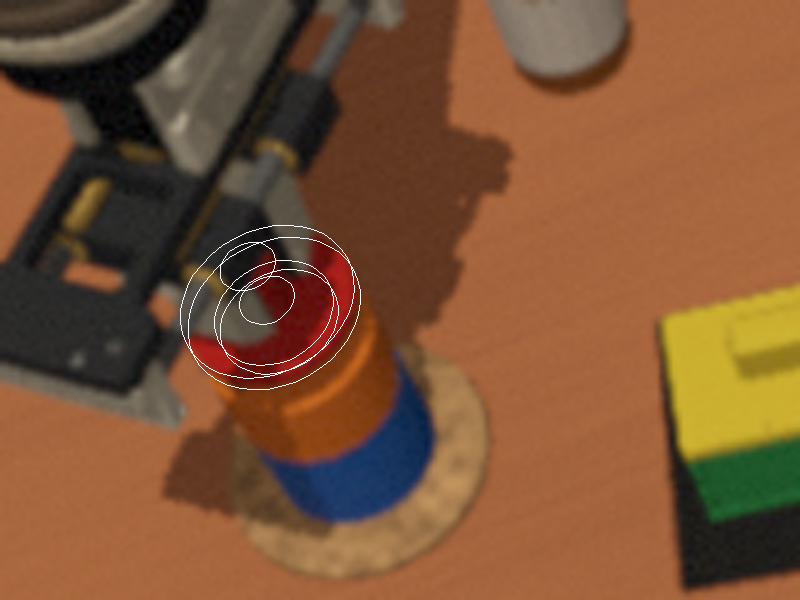

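The lid is level above the tier and matches the outline. Lower gently.

>>> move_arm --series '[{"x": 0, "y": 0.7, "z": 0, "rx": 0, "ry": 0, "rz": 0}, {"x": 0, "y": 0.5, "z": 0, "rx": 0, "ry": 0, "rz": 0}, {"x": 0, "y": 0.2, "z": 0, "rx": 0, "ry": 0, "rz": 0}, {"x": 0, "y": 0.1, "z": 0, "rx": 0, "ry": 0, "rz": 0}]'

```text
clock: 40.28
position: [0.5255, -0.4306, 0.1242]
ee_rot: [-1.499, 0.546, -0.549]
force: [0.3, -0.3, -1.7]
width: 0.209
```

>>> move_arm --series '[{"x": 0, "y": 0.15, "z": 0, "rx": 0, "ry": 0, "rz": 0}, {"x": 0, "y": 0.1, "z": 0, "rx": 0, "ry": 0, "rz": 0}]'

```text
clock: 40.52
position: [0.5258, -0.4308, 0.1226]
ee_rot: [-1.5, 0.545, -0.55]
force: [-3.0, 2.2, 11.2]
width: 0.21
```

Contact at the expected 0.1225 m. Release and retreat.

>>> move_arm --series '[{"x": 0, "y": 0, "z": 0, "rx": 0, "ry": 0, "rz": 0}, {"x": 0, "y": 0, "z": 0, "rx": 0, "ry": 0, "rz": 0}, {"x": 0, "y": 0, "z": 0, "rx": 0, "ry": 0, "rz": 0}, {"x": 0, "y": 0, "z": 0, "rx": 0, "ry": 0, "rz": 0}]' --jaw 5

```text
clock: 41.02
position: [0.5261, -0.431, 0.1231]
ee_rot: [-1.5, 0.544, -0.551]
force: [0.4, 0.2, 0.0]
width: 0.535
```

>>> move_arm --series '[{"x": 0, "y": -2, "z": 0, "rx": 0, "ry": 0, "rz": 0}, {"x": 0, "y": -5, "z": 0, "rx": 0, "ry": 0, "rz": 0}, {"x": 0, "y": -5, "z": 0, "rx": 0, "ry": 0, "rz": 0}]'

```text
clock: 41.4
position: [0.524, -0.4297, 0.2445]
ee_rot: [-1.498, 0.55, -0.545]
force: [0.2, -0.9, 0.2]
width: 0.547
```

```bash
python3 -c "
from h import *
plan(.53,-.05,.26,-.2,step=.055)"
```

```text
at [ 0.524  -0.4297  0.2445] yaw -0.7 d [0.006  0.3797 0.0155] rot [-0.003 -0.5   -0.003] F [ 0.2 -0.9  0.2] w 5.02 t 41.4
  {"x":-3.43,"y":-0.20,"z":4.21,"rx":-0.000,"ry":-0.071,"rz":-0.000},
  {"x":-3.12,"y":-0.21,"z":4.44,"rx":-0.000,"ry":-0.071,"rz":-0.000},
  {"x":-2.79,"y":-0.21,"z":4.65,"rx":-0.000,"ry":-0.071,"rz":-0.000},
  {"x":-2.46,"y":-0.21,"z":4.84,"rx":-0.000,"ry":-0.071,"rz":-0.000},
  {"x":-2.10,"y":-0.21,"z":5.00,"rx":-0.000,"ry":-0.071,"rz":-0.000},
  {"x":-1.74,"y":-0.22,"z":5.14,"rx":-0.000,"ry":-0.071,"rz":-0.000},
  {"x":-1.37,"y":-0.22,"z":5.25,"rx":-0.000,"ry":-0.071,"rz":-0.000},
```

>>> move_arm --series '[{"x": -3.4, "y": -0.2, "z": 4.2, "rx": 0, "ry": -0.071, "rz": 0}, {"x": -3.1, "y": -0.2, "z": 4.4, "rx": 0, "ry": -0.071, "rz": 0}, {"x": -2.8, "y": -0.2, "z": 4.6, "rx": 0, "ry": -0.071, "rz": 0}, {"x": -2.4, "y": -0.2, "z": 4.8, "rx": 0, "ry": -0.071, "rz": 0}, {"x": -2.1, "y": -0.2, "z": 5.0, "rx": 0, "ry": -0.071, "rz": 0}, {"x": -1.7, "y": -0.2, "z": 5.1, "rx": 0, "ry": -0.071, "rz": 0}, {"x": -1.4, "y": -0.2, "z": 5.2, "rx": 0, "ry": -0.071, "rz": 0}, {"x": 0, "y": 0, "z": 0, "rx": 0, "ry": 0, "rz": 0}, {"x": 0, "y": 0, "z": 0, "rx": 0, "ry": 0, "rz": 0}]'

```text
clock: 42.52
position: [0.533, -0.0431, 0.2773]
ee_rot: [-1.572, 0.13, -0.165]
force: [0.6, -0.3, -0.1]
width: 0.542
```

```bash
python3 -c "
from h import *
imgs={n:arm.get_image(n) for n in CP}
for k,p,z in (('round_lid',(.525,-.43),.086),('oblong_lid',(.592,-.26),.046)):
  for c in (('scene','top'),('top',),('scene',)): print(k,fit(k,p,z,imgs,c,30))
a0=cv2.resize(imgs['scene'][240:360,40:240],(400,240),interpolation=2);b=cv2.resize(imgs['top'][150:270,380:580],(400,240),interpolation=2)
cv2.imwrite('pics/q.png',np.vstack([np.hstack([a0,b]),np.hstack([cv2.resize(imgs[n],(400,300)) for n in CP])]))
overlay('pics/q2.png','scene','round_lid',(.525,-.43,0),.086,(30,230,190,350),5,imgs['scene'])"
```

```text
round_lid (array([ 0.52471764, -0.43059561]), np.float64(0.19193859436934713))
round_lid (array([ 0.52252092, -0.42863418]), np.float64(0.12162817776208013))
round_lid (array([ 0.52548492, -0.43132966]), np.float64(0.05805580167231372))
oblong_lid (array([ 0.59220292, -0.26106881,  1.38083476]), np.float64(0.16187801865678297))
oblong_lid (array([ 0.59052348, -0.25880631,  1.3737655 ]), np.float64(0.10618378631799164))
oblong_lid (array([ 0.59262591, -0.26185464,  1.37354499]), np.float64(0.04429363990687174))
```

View pics/q.png

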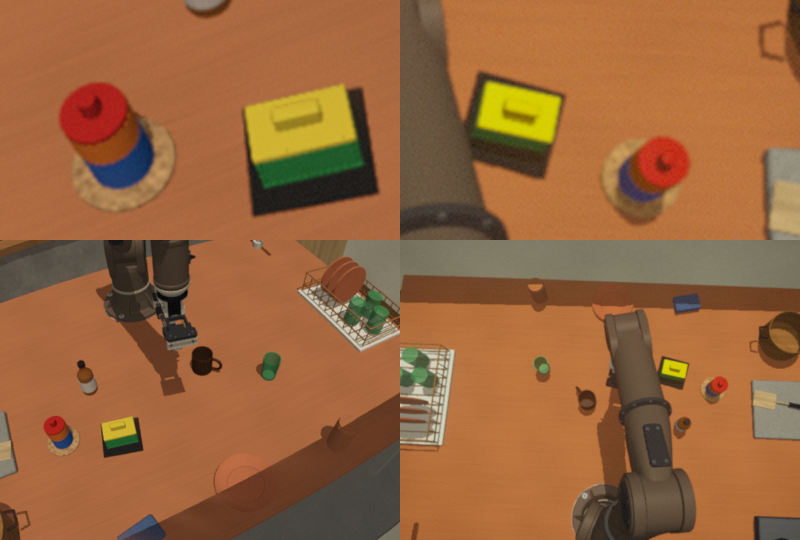

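View pics/q2.png

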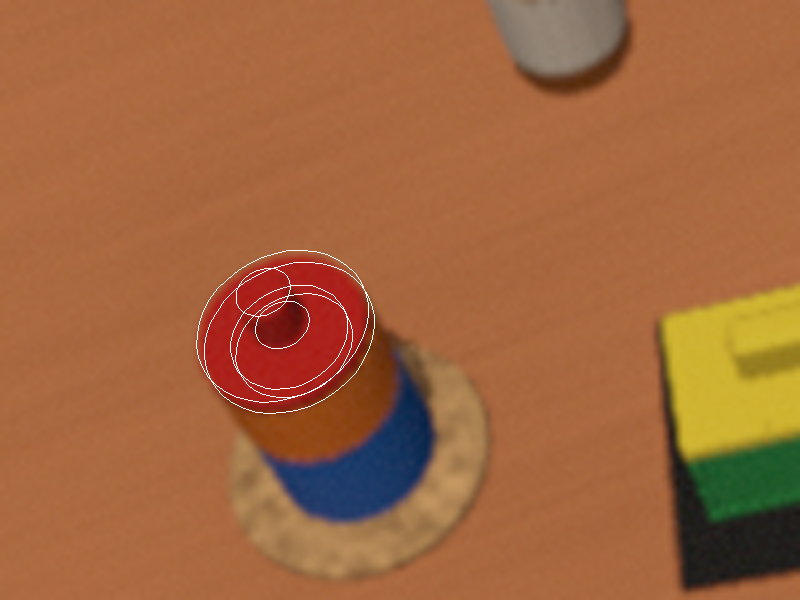

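Both boxes are assembled, the seated lid coincides with its modelled outline, and tumbler, bottle and mug stand where they were. Hand in.

```bash
python3 -c "
from cell import arm
print(arm.sign_off())"
```

```text
the job is handed in; nothing more can be done
None
```

I assembled both lunch boxes and handed the job in at about 42.6 s of the 144 s allowed. The sign-off reports no verdict.

- **Round box:** the blue base, orange tier and red lid are stacked on the cork mat. Each part was estimated within about 3 mm of the mat's centre. The tier and lid made contact within 1 mm of their expected seating heights.
- **Oblong box:** the green base and yellow lid are on the black mat, within about 2 mm of its centre. The lid's yaw matched the box's to about 0.02 rad by the combined fits.
- **Other objects:** the tumbler, bottle and mug look undisturbed in the last pictures; I judged this by eye, without re-measuring. The arm ended clear of everything.

The two cameras disagreed by 2–4 mm on the lid positions, slightly more than the stated calibration error but well inside the tolerances. The combined tier fit was looser because its colour mask was weaker. The grip on the tier read about 62.5 mm against a nominal 64 mm, but the camera overlay showed it level and centred. No check failed.

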